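# Put the dispensing desk's tools back in their holders

## Task

Put the dispensing desk back in order: set the stapler, the pill cutter, the stamp and the amber jar each into its own grey holder, the one whose recess has the thing's shape and size, standing upright and flat on the holder's floor inside the rim. Leave the white vial standing where it is among them.

Things in the scene. Friction and masses are not known exactly. Their poses are not given: they have to be found in the camera images.
- stapler: Red and black desk stapler standing on its flat base, 140 long (own x) x 38 wide (own y) x 58 high; the upper red arm, from 34 mm up to the top, is 26 mm wide along the whole length and does not open. Grip it across that arm at mid-length, 40 to 52 mm above the base. 0.13 to 0.25 kg. Origin: centre of the underside, z up. Either way round is right in the holder.
- pill_cutter: Small flat light-blue box with a clear lid that stays shut (a pill cutter), 87 long (own x) x 41 wide (own y) x 26 high, lying on its base; grip it across its 41 mm width. Grip its upper half, TCP about 30 mm above its base, so that the fingertips stay above the holder's rim. About 0.06 to 0.11 kg. Origin: centre of the underside, z up. Either way round is right in the holder.
- ink_stamp: Dark reddish-brown round hand stamp standing upright, 38 in diameter at the base, 65 high, with a narrower knob on top; grip it by the knob or the tapering part, TCP about 45 mm above its base. About 0.04 to 0.08 kg. Origin: centre of the underside, z up.
- jar: Round amber glass jar with a broad dark stopper, upright, 57 in diameter and 100 high; grip it round the body 45 to 55 mm above its base, where it is 57 mm wide. About 0.1 to 0.21 kg. Origin: centre of the underside, z up.
- stapler_holder: Long narrow grey tray for the stapler: recess 152 (own x) x 50 (own y), 6 mm clearance each side; a small screw tab at each end. Fixed to the table. Floor 5 mm above the table, rim 13 mm above the table (8 mm above its floor), walls 4 mm. Origin: centre of its underside on the table, z up.
- cutter_holder: Shorter rectangular grey tray for the pill cutter: recess 99 (own x) x 53 (own y), 6 mm clearance each side; a small screw tab at each end. Fixed to the table. Floor 5 mm above the table, rim 13 mm above the table (8 mm above its floor), walls 4 mm. Origin: centre of its underside on the table, z up.
- stamp_holder: Small round grey cup for the stamp: recess 50 in diameter, 6 mm clearance all round; two small screw tabs. Fixed to the table. Floor 5 mm above the table, rim 13 mm above the table (8 mm above its floor), walls 4 mm. Origin: centre of its underside on the table, z up.
- jar_holder: Larger round grey cup for the jar: recess 70 in diameter, 6.5 mm clearance all round; two small screw tabs. Fixed to the table. Floor 5 mm above the table, rim 13 mm above the table (8 mm above its floor), walls 4 mm. Origin: centre of its underside on the table, z up.
- vial: White plastic vial with a teal cap, loose, upright, 31 in diameter and 62 high, standing among the things: a bystander that stays where it is. Origin: centre of the underside, z up.
Not all that is in view belongs to the job. Of the things like the jar, leave any that is blue, green or purple; of the rest the larger one is meant.

How it is judged:
By the outcome, as a careful person would: the job done as asked, in the order asked, and still so for the second after the job is handed in, with the robot touching nothing.
It also fails if it takes over 112 s, if anything falls off the work surface, if the arm or the gripper's body presses on something with over 40 N, if the wrist force passes 120 N, or if a joint passes its speed limit or range.

## Robot

A 6-joint arm with a two-finger parallel gripper is mounted at the origin on a cart in front of the work surface, level with it; the furniture and walls round the work are solid. World frame = base frame: x ahead of the robot, y to its left, z up, the work surface at z = 0. Lengths are in m, angles in rad, forces in N, time in s.
With the tool pointing down it reaches from about 0.3 to 0.875 m from the base axis. Payload 6.4 kg.
Tool frame: the origin (TCP) lies between the finger pads, 19 mm behind the fingertips; this is the grasp point; z points along the fingers, x is the direction in which the jaws open and shut, and the axes are right-handed (so a half turn about z gives the same grasp; the last joint's range is limited). The gripper opens to 88 mm and grips with 3 to 60 N. Pads are 18 mm wide; open, the fingers measure 123 mm over their backs; the gripper's body (75 mm by 187 mm) begins 45 mm behind the grasp point.
Start: joints at [-1.517, 0.181, 1.607, -0, 1.354, -0.206], TCP at [0.148, -0.556, 0.257] pointing down, gripper open.
Joint ranges: [-2.99, 2.99], [-0.89, 2.07], [0.3, 2.58], [-1.14, 4.28], [0, 2.63], [-3.12, 3.12]. Speed limits (rad/s): [2.57, 2.57, 3.01, 3.14, 3.14, 3.14].

## Interface

Orientations are given as a unit quaternion [x, y, z, w].
In Python, from bench import r gives the robot as it stands.
- The arm moves only by the tool step_arm, never from a script. Its argument "targets" is one flat list of numbers, 7 for each row, row after row: the shift along the tool's x, y, z in mm, then the turn, a rotation vector about the tool's x, y, z in degrees, then the gripper's target within -1 to 1 (fully open at 1, half-way at 0, shut at -1). In form: [dx, dy, dz, wx, wy, wz, gripper, dx, dy, dz, wx, wy, wz, gripper, ...]. A call has 1 to 5 rows; each row shifts and turns the commanded pose from where the row before left it, along the tool's axes as they then stand; what a row does not reach is not made up. A row lasts 1/10 s, in which the tool goes at most 50 mm and 8.59 degrees, less where a joint would pass 70% of its speed; a pose out of reach is approached as far as the arm can. A call is refused whole if a number of a shift passes 50 or a number of a turn 8.59, either way. A call with a gripper value outside its range is refused whole. The fingers move at their own pace and stop on an object; the grip force is fixed at half the most. Time passes only in rows, so rows that do not move let the fingers close. It gives the time, the measured TCP pose, the force and the opening at its end, in the units of the state.
- r.read_state(): the state, without advancing time (a new reading comes with each control period).
- r.camera(name): name is "side" or "top" or "wrist"; returns a dict with "color" (400x640x3 uint8, blue, green, red), "fov_y" (degrees; the focal length in pixels is half the picture's height over the tangent of half this angle, whatever the lens; pixels are square), "cx", "cy" (the principal point, pixels), "k1" (the pictures are not rectified: a ray, as slopes to the right and down, at radius r is drawn at 1 + k1 r^2 times it, then the intrinsics apply), "rvec" (rotation vector, rad) and "tvec" (3), from world to camera coordinates, as OpenCV has them. Camera axes: x right, y down, z forward; pixel columns grow to the right and rows downward; lengths in m; the calibration is good to about 2 mm. A picture is of the moment at which its call begins. There is no depth.
- r.sign_off(): hands the job in, once; it reports no verdict.
Trained networks look in a picture, given as the dict that the camera call returned (one of the last four; its "shot" number tells which), for a name from the list of things; names that differ only in an ending like _2 or _b are one class to them, and where a whole thing is asked for, a point or a joint stands for the part that bears it (a point fixed in the world has none). Each returns a list of dicts, best first, with "p" (0 to 1); they miss things now and then, are a little off and sometimes report something else, mostly with a low value. They report only what shows in the picture. A call takes as long as a camera call. They do not tell look-alikes from the thing itself.
- r.recognise(query, picture): "box" ([left, top, right, bottom] in pixels, round what is visible of it).
- r.spot_point(query, picture): "pixel" ([column, row] in pixels: a listed point, or the origin of a listed thing).
The state is a dict: "time_s": time; "joint_pos": joint angles; "dq": joint speeds; "joint_efforts": joint torques, N m; "ee_pos": TCP position; "tool_rot": TCP orientation; "ft_force": force on the tool from outside, world axes, zero at the start; "wrist_torque": the same for the moment, N m; "grip_width": opening from 0.0 (shut) to 1.0 (fully open).
Only numpy, scipy, OpenCV 4.12 (cv2) and the standard library are available. Lean on these libraries where they do the work, as an engineer would, in place of code of your own. Each camera call takes 0.05 s, during which the arm holds its last target.

## Working session

There is one attempt and no reset: what is moved stays moved. The work goes in short steps, Python scripts to look and compute and a tool call to move; the robot and the scene stay as the last step left them, time stands still between calls to the robot, and variables do not carry over. Pictures are saved under pics/ and viewed, and the job is handed in when it is done.

Besides the shell and the picture viewer there is one more tool, called after "Request:" as a command line: name --argument value ..., lists and objects as JSON in quotes. step_arm: Moves the arm, as the interface text tells. Its arguments: {"type":"object","properties":{"targets":{"type":"array","items":{"type":"number"}}},"required":["targets"]}

```bash
ls; mkdir -p pics; python3 - <<'E'
from bench import r
import cv2
s=r.read_state(); print(s)
for n in ["side","top","wrist"]:
    c=r.camera(n); cv2.imwrite(f"pics/a_{n}.png",c["color"]); print(n,{k:v for k,v in c.items() if k!="color"})
E
```

```text
pics
{'time_s': 0.0, 'joint_pos': array([-1.51729757e+00,  1.81507004e-01,  1.60795931e+00,  1.81045336e-05,
        1.35378972e+00, -2.06296372e-01]), 'dq': array([ 6.42443205e-04, -1.28499053e-03,  4.64417068e-04,  8.67606147e-05,
        6.76514075e-04, -8.74330609e-04]), 'joint_efforts': array([ 3.75430750e-05, -4.33875668e+01, -3.41844392e+01,  7.01171765e-02,
        3.88720154e-02, -1.59161032e-04]), 'ee_pos': array([ 0.14770538, -0.55520993,  0.25655278]), 'tool_rot': array([ 7.92741418e-01, -6.09557506e-01, -5.34781940e-04, -6.37016376e-04]), 'ft_force': array([ 0.39376141, -0.36618873, -1.00719237]), 'wrist_torque': array([-0.04139994, -0.01900284, -0.0376107 ]), 'grip_width': 0.9978879281540814}
side {'fov_y': 57.38059155691907, 'cx': 317.7945923430442, 'cy': 194.11045967055952, 'k1': -0.07334056831498142, 'rvec': array([ 2.16366402, -0.08667459,  0.01510592]), 'tvec': array([-0.48773898,  0.07778873,  0.99221895]), 'shot': 1}
top {'fov_y': 53.40890621013171, 'cx': 315.7383592264851, 'cy': 200.0053896989432, 'k1': -0.01813180634236149, 'rvec': array([ 2.15263722, -2.14070085,  0.14199648]), 'tvec': array([0.0066946 , 0.51209109, 1.27112825]), 'shot': 2}
wrist {'fov_y': 62.58356239729955, 'cx': 320.1656417946395, 'cy': 195.64673353375332, 'k1': -0.000759991198841166, 'rvec': array([-2.29352466,  1.76154453,  0.26832039]), 'tvec': array([-0.57362928, -0.04088232,  0.38891992]), 'shot': 3}
```

View pics/a_top.png

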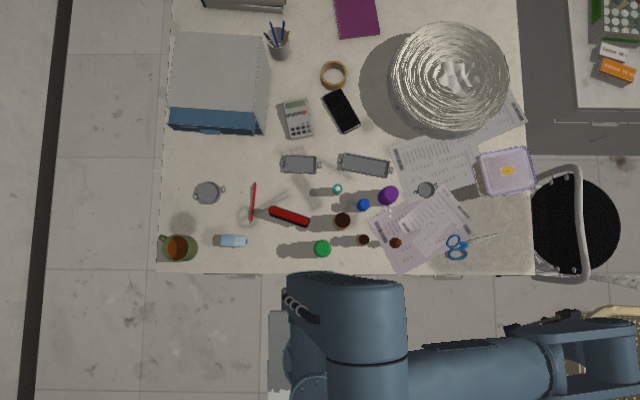

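View pics/a_side.png

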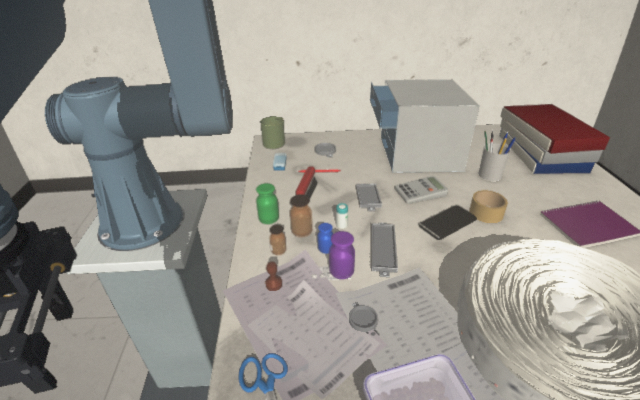

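View pics/a_wrist.png

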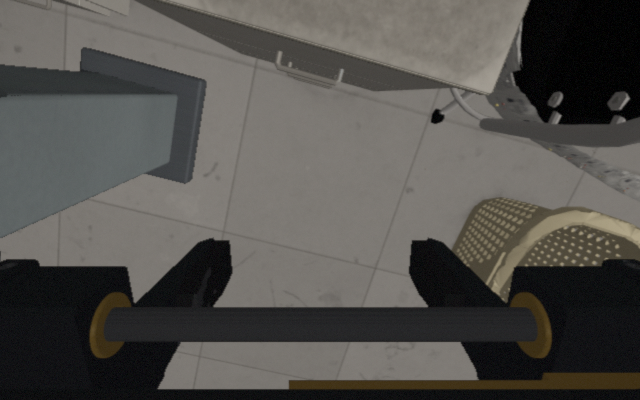

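The top view shows the stapler (289,216), pill cutter (234,240), stamp (396,242), big amber jar (343,220) and vial (337,188). The holders are at stapler (364,163), cutter (300,164), stamp (426,190) and jar (208,192). The small brown jar (364,240) and the blue, green and purple jars are look-alikes.

```bash
cat > h.py <<'E'
import numpy as np, cv2
from scipy.spatial.transform import Rotation as R
def K(c):
    f=200/np.tan(np.radians(c["fov_y"]/2)); return np.array([[f,0,c["cx"]],[0,f,c["cy"]],[0,0,1]])
def D(c): return np.array([c["k1"],0,0,0,0.])
def ray(c,px):
    p=cv2.undistortPoints(np.array([[px]],float),K(c),D(c))[0,0]
    Rm=cv2.Rodrigues(c["rvec"])[0]; o=-Rm.T@c["tvec"]; d=Rm.T@np.array([p[0],p[1],1]); return o,d
def onz(c,px,z=0.):
    o,d=ray(c,px); return o+d*(z-o[2])/d[2]
def proj(c,P): return cv2.projectPoints(np.array(P,float).reshape(-1,1,3),c["rvec"],c["tvec"],K(c),D(c))[0].reshape(-1,2)
def tri(a,pa,b,pb):
    o1,d1=ray(a,pa);o2,d2=ray(b,pb); A=np.stack([d1,-d2],1); t=np.linalg.lstsq(A,o2-o1,rcond=None)[0]
    p,q=o1+t[0]*d1,o2+t[1]*d2; return (p+q)/2,np.linalg.norm(p-q)
E
python3 - <<'E'
from bench import r
from h import *
H=dict(stapler=0,pill_cutter=0,ink_stamp=0,jar=0,vial=0,stapler_holder=0,cutter_holder=0,stamp_holder=0,jar_holder=0)
t=r.camera("top"); s=r.camera("side")
for n in H:
    for nm,c in(("top",t),("side",s)):
        for d in r.spot_point(n,c)[:5]:
            if d["p"]>.15: print(n,nm,round(d["p"],2),np.round(d["pixel"],1),onz(c,d["pixel"],0).round(3))
print(r.read_state()["time_s"])
E
```

```text
stapler top 0.85 [287.9 212.1] [0.475 0.103 0.   ]
stapler side 0.69 [368.7 197.7] [0.642 0.055 0.   ]
stapler side 0.58 [305.5 190. ] [0.46  0.115 0.   ]
pill_cutter top 0.76 [236.4 240.1] [0.381 0.274 0.   ]
pill_cutter side 0.62 [277.9 164.6] [0.372 0.282 0.   ]
ink_stamp top 0.64 [395.5 244.1] [ 0.37  -0.256  0.   ]
ink_stamp side 0.88 [273.6 288.1] [ 0.375 -0.265  0.   ]
jar top 0.78 [383.4 193.1] [ 0.542 -0.219  0.   ]
jar top 0.72 [321.3 248.1] [ 0.356 -0.01   0.   ]
jar top 0.71 [360.9 206.6] [ 0.495 -0.142  0.   ]
jar top 0.52 [338.4 222.3] [ 0.442 -0.067  0.   ]
jar top 0.51 [362.6 238. ] [ 0.39  -0.147  0.   ]
jar side 0.97 [325.8 245.9] [ 0.499 -0.14   0.   ]
jar side 0.91 [268.1 216.2] [ 0.352 -0.005  0.   ]
jar side 0.9 [341.  272.2] [ 0.526 -0.231  0.   ]
jar side 0.75 [301.9 227.4] [ 0.443 -0.062  0.   ]
jar side 0.65 [278.4 246.8] [ 0.382 -0.132  0.   ]
vial top 0.58 [337.3 191.2] [ 0.547 -0.063  0.   ]
vial side 0.81 [344.1 223.7] [ 0.555 -0.058  0.   ]
stapler_holder top 0.88 [369.  165.3] [ 0.638 -0.172  0.   ]
stapler_holder side 0.8 [382.  248.2] [ 0.635 -0.161  0.   ]
cutter_holder top 0.61 [303.1 165.6] [0.636 0.054 0.   ]
cutter_holder side 0.64 [366.9 198. ] [0.636 0.055 0.   ]
stamp_holder top 0.58 [423.  191.2] [ 0.549 -0.353  0.   ]
stamp_holder top 0.27 [300.1 165.6] [0.636 0.064 0.   ]
stamp_holder side 0.68 [364.3 321.5] [ 0.556 -0.367  0.   ]
jar_holder top 0.68 [210.2 193.4] [0.538 0.368 0.   ]
jar_holder side 0.5 [326.1 152. ] [0.543 0.355 0.   ]
jar_holder side 0.35 [341.5 223.8] [ 0.548 -0.057  0.   ]
1.15
```

```bash
python3 - <<'E'
import cv2
a=cv2.imread("pics/a_top.png")[140:265,165:445]; cv2.imwrite("pics/z_top.png",cv2.resize(a,None,fx=2.85,fy=2.85,interpolation=cv2.INTER_CUBIC))
b=cv2.imread("pics/a_side.png")[110:350,225:445]; cv2.imwrite("pics/z_side.png",cv2.resize(b,None,fx=2.5,fy=2.5,interpolation=cv2.INTER_CUBIC))
E
```

```text
(no output)
```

View pics/z_top.png

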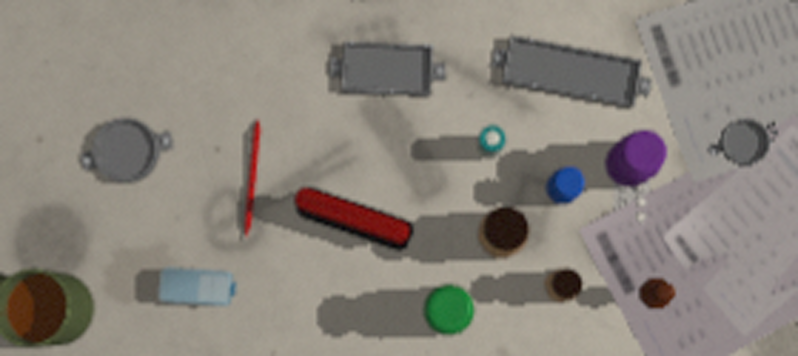

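View pics/z_side.png

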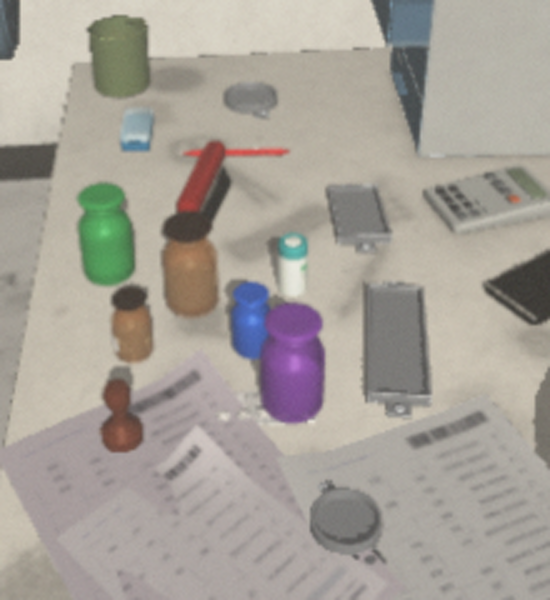

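```bash
cat >> h.py <<'E'
def th(s): 
    x=R.from_quat(s["tool_rot"]).apply([1,0,0]); return np.degrees(np.arctan2(x[1],x[0]))
def plan(r,xyz,ang):
    s=r.read_state(); p=s["ee_pos"]; a=th(s); d=(ang-a+180)%360-180
    z=R.from_quat(s["tool_rot"]).apply([0,0,1])
    print("t",round(s["time_s"],2),"at",p.round(4),"ang",round(a,2),"zax",z.round(4),"w",round(s["grip_width"],3),"F",s["ft_force"].round(1))
    D=np.array(xyz)-p
    # tool x=(cos a, sin a,0), tool y = z_down x x
    n=int(max(np.ceil(np.linalg.norm(D)/.0495),np.ceil(abs(d)/8.5),1))
    print("turn about tool z total",round(-d,2),"rows",n)
    for i in range(n):
        ai=np.radians(a+d*i/n); ex=np.array([np.cos(ai),np.sin(ai),0]); ey=np.array([np.sin(ai),-np.cos(ai),0])
        Di=D/n*1000
        print([round(v,1) for v in (Di@ex,Di@ey,-Di[2],0,0,-d/n)])
E
python3 - <<'E'
from bench import r
from h import *
s=r.read_state(); c=r.camera("wrist"); t=r.camera("top")
Rm=cv2.Rodrigues(c["rvec"])[0]; o=-Rm.T@c["tvec"]
Rt=R.from_quat(s["tool_rot"]).as_matrix()
print("cam in tool",Rt.T@(o-s["ee_pos"]), "axes (cols cam x,y,z in tool)\n",(Rt.T@Rm.T).round(3))
P=[onz(t,(a/2.85+165,b/2.85+140),h) for a,b,h in [(300,198,.058),(408,236,.058)]]
print(P,(P[0]+P[1])/2, np.degrees(np.arctan2(*(P[0]-P[1])[[1,0]])))
P=[onz(t,(a/2.85+165,b/2.85+140),h) for a,b,h in [(334,68,.013),(434,70,.013),(500,62,.013),(640,86,.013)]]
for i in (0,2): print((P[i]+P[i+1])/2,np.degrees(np.arctan2(*(P[i]-P[i+1])[[1,0]])))
plan(r,(.42,.09,.25),-19)
E
```

```text
cam in tool [-0.00068148 -0.07653138 -0.12618106] axes (cols cam x,y,z in tool)
 [[ 1.     0.001  0.   ]
 [-0.001  0.955  0.296]
 [-0.    -0.296  0.955]]
[array([0.47736285, 0.15571984, 0.058     ]), array([0.43501831, 0.03323921, 0.058     ])] [0.45619058 0.09447952 0.058     ] 70.92848562744732
[0.63734751 0.06466652 0.013     ] 89.08353669900164
[ 0.63234683 -0.15614135  0.013     ] 80.31809072954381
t 1.25 at [ 0.1477 -0.5557  0.2574] ang -75.12 zax [ 0.  0. -1.] w 1.004 F [ 0.7 -0.7 -0.2]
turn about tool z total -56.12 rows 15
[np.float64(-36.9), np.float64(-28.6), np.float64(0.5), 0, 0, np.float64(-3.7)]
[np.float64(-35.0), np.float64(-30.9), np.float64(0.5), 0, 0, np.float64(-3.7)]
[np.float64(-32.9), np.float64(-33.2), np.float64(0.5), 0, 0, np.float64(-3.7)]
[np.float64(-30.7), np.float64(-35.2), np.float64(0.5), 0, 0, np.float64(-3.7)]
[np.float64(-28.3), np.float64(-37.2), np.float64(0.5), 0, 0, np.float64(-3.7)]
[np.float64(-25.8), np.float64(-38.9), np.float64(0.5), 0, 0, np.float64(-3.7)]
[np.float64(-23.2), np.float64(-40.5), np.float64(0.5), 0, 0, np.float64(-3.7)]
[np.float64(-20.5), np.float64(-42.0), np.float64(0.5), 0, 0, np.float64(-3.7)]
[np.float64(-17.7), np.float64(-43.2), np.float64(0.5), 0, 0, np.float64(-3.7)]
[np.float64(-14.9), np.float64(-44.3), np.float64(0.5), 0, 0, np.float64(-3.7)]
[np.float64(-12.0), np.float64(-45.2), np.float64(0.5), 0, 0, np.float64(-3.7)]
[np.float64(-9.0), np.float64(-45.8), np.float64(0.5), 0, 0, np.float64(-3.7)]
[np.float64(-6.0), np.float64(-46.3), np.float64(0.5), 0, 0, np.float64(-3.7)]
[np.float64(-2.9), np.float64(-46.6), np.float64(0.5), 0, 0, np.float64(-3.7)]
[np.float64(0.1), np.float64(-46.7), np.float64(0.5), 0, 0, np.float64(-3.7)]
```

Request:
step_arm --targets '[-37, -28.6, 0, 0, 0, -3.7, 1, -35, -31, 0, 0, 0, -3.7, 1, -33, -33, 0, 0, 0, -3.7, 1, -31, -35, 0, 0, 0, -3.7, 1, -28, -37, 0, 0, 0, -3.7, 1]'

```text
time_s: 1.75
ee_pos: [0.2386, -0.3389, 0.2574]
tool_rot: [0.881, -0.473, 0.0, 0.0]
ft_force: [0.8, -0.0, 0.4]
grip_width: 0.999
```

Request:
step_arm --targets '[-26, -39, 0, 0, 0, -3.7, 1, -23, -40.5, 0, 0, 0, -3.7, 1, -20.5, -42, 0, 0, 0, -3.7, 1, -17.7, -43, 0, 0, 0, -3.7, 1, -15, -44, 0, 0, 0, -3.7, 1]'

```text
time_s: 2.25
ee_pos: [0.3302, -0.1246, 0.2578]
tool_rot: [0.946, -0.326, 0.001, 0.0]
ft_force: [1.2, -1.1, 0.7]
grip_width: 1.001
```

Request:
step_arm --targets '[-9, -45, 0, 0, 0, -3.7, 1, -6, -46, 0, 0, 0, -3.7, 1, -3, -46, 0, 0, 0, -3.7, 1, 8, -46, 0, 0, 0, -3.7, 1, 10, -46, 0, 0, 0, -3.8, 1]'

```text
time_s: 2.75
ee_pos: [0.4487, 0.0749, 0.2578]
tool_rot: [0.986, -0.168, 0.001, 0.0]
ft_force: [0.0, -1.2, 0.2]
grip_width: 1.0
```

Request:
step_arm --targets '[0, 0, 0, 0, 0, 0, 1, 0, 0, 0, 0, 0, 0, 1]'

```text
time_s: 2.95
ee_pos: [0.4477, 0.0736, 0.257]
tool_rot: [0.986, -0.168, -0.001, 0.0]
ft_force: [-0.2, -0.7, 0.2]
grip_width: 1.001
```

```bash
python3 - <<'E'
from bench import r
from h import *
plan(r,(.458,.098,.2),-19)
c=r.camera("wrist"); cv2.imwrite("pics/w1.png",c["color"])
print(r.spot_point("stapler",c),r.recognise("stapler",c)); 
for d in r.spot_point("stapler",c)[:1]: print(onz(c,d["pixel"]))
E
```

```text
t 2.95 at [0.4477 0.0736 0.257 ] ang -19.38 zax [-1.3e-03 -3.0e-04 -1.0e+00] w 1.001 F [-0.2 -0.7  0.2]
turn about tool z total -0.38 rows 2
[np.float64(0.8), np.float64(-13.2), np.float64(28.5), 0, 0, np.float64(-0.2)]
[np.float64(0.9), np.float64(-13.2), np.float64(28.5), 0, 0, np.float64(-0.2)]
[{'pixel': [324.1, 140.5], 'p': 0.87}] [{'box': [306.4, 75.0, 341.4, 208.5], 'p': 0.78}]
[0.45961098 0.09586599 0.        ]
```

View pics/w1.png

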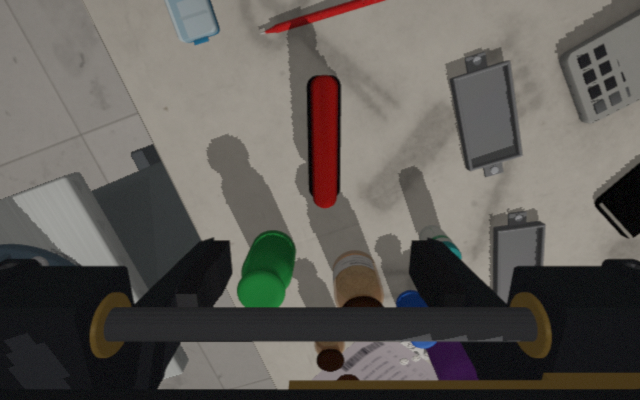

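Wrist view shows the red stapler upright in the image, from (324,76) to (325,207), with nothing within finger reach of it. I'll fit its outline and the two rectangular holders.

```bash
cat >> h.py <<'E'
def fit(mask,c,L,W,z,x0):
    # fit rectangle footprint L x W at height z to mask by IoU
    from scipy.optimize import minimize
    m=cv2.resize(mask,None,fx=1,fy=1)>0
    def cost(v):
        x,y,a=v[0],v[1],np.radians(v[2]*100); u=np.array([np.cos(a),np.sin(a),0]);w=np.array([-u[1],u[0],0]);o=np.array([x,y,z])
        q=proj(c,[o+sx*L/2*u+sy*W/2*w for sx,sy in((1,1),(1,-1),(-1,-1),(-1,1))])
        im=np.zeros(m.shape,np.uint8); cv2.fillPoly(im,[np.round(q*16).astype(np.int32)],1,shift=4); im=im>0
        return -(im&m).sum()/(im|m).sum()
    best=min((minimize(cost,[x0[0],x0[1],(x0[2]+k)/100],method="Nelder-Mead",options=dict(initial_simplex=[[x0[0],x0[1],(x0[2]+k)/100],[x0[0]+.015,x0[1],(x0[2]+k)/100],[x0[0],x0[1]+.015,(x0[2]+k)/100],[x0[0],x0[1],(x0[2]+k+6)/100]])) for k in(-4,0,4)),key=lambda s:s.fun)
    return best.x*[1,1,100],best.fun
E
python3 - <<'E'
from bench import r
from h import *
c=r.camera("wrist"); h=cv2.cvtColor(c["color"],cv2.COLOR_BGR2HSV)
m=cv2.inRange(h,(0,120,60),(8,255,255))|cv2.inRange(h,(172,120,60),(180,255,255))
n,l,st,ce=cv2.connectedComponentsWithStats(m)
i=l[140,324]; mk=((l==i)*255).astype(np.uint8); print(st[i])
print(fit(mk,c,.14,.026,.056,(.459,.096,71)))
# stapler holder & cutter holder from top: dark grey floor
t=r.camera("top"); g=cv2.cvtColor(t["color"],cv2.COLOR_BGR2HSV)
print([g[y,x] for x,y in((300,164),(364,163),(208,192),(426,190))], [g[y,x] for x,y in((330,150),(230,170))])
print(h[110,484],h[30,420],r.spot_point("cutter_holder",c),r.spot_point("stapler_holder",c))
E
```

```text
[ 311   73   26  134 3160]
(array([ 0.45938217,  0.09516463, 71.66994162]), np.float64(-0.8424420154625433))
[array([ 30,   3, 100], dtype=uint8), array([ 60,   3, 101], dtype=uint8), array([ 30,   5, 102], dtype=uint8), array([ 30,   3, 102], dtype=uint8)] [array([ 21,  29, 167], dtype=uint8), array([ 19,  28, 156], dtype=uint8)]
[ 0  0 95] [ 18  25 150] [{'pixel': [481.8, 116.9], 'p': 0.57}] [{'pixel': [515.8, 275.2], 'p': 0.61}]
```

```bash
python3 - <<'E'
from bench import r
from h import *
plan(r,(.4592,.0955,.047),-18.4)
E
```

```text
t 3.35 at [0.4478 0.0719 0.2577] ang -19.62 zax [ 6.e-04 -1.e-04 -1.e+00] w 1.002 F [ 0.2  0.3 -0.2]
turn about tool z total -1.22 rows 5
[np.float64(0.6), np.float64(-5.2), np.float64(42.1), 0, 0, np.float64(-0.2)]
[np.float64(0.6), np.float64(-5.2), np.float64(42.1), 0, 0, np.float64(-0.2)]
[np.float64(0.6), np.float64(-5.2), np.float64(42.1), 0, 0, np.float64(-0.2)]
[np.float64(0.6), np.float64(-5.2), np.float64(42.1), 0, 0, np.float64(-0.2)]
[np.float64(0.7), np.float64(-5.2), np.float64(42.1), 0, 0, np.float64(-0.2)]
```

Request:
step_arm --targets '[1, -13, 45, 0, 0, -0.6, 1, 1, -12, 45, 0, 0, -0.6, 1, 1, 0, 45, 0, 0, 0, 1, 0, 0, 40, 0, 0, 0, 1, 0, 0, 33, 0, 0, 0, 1]'

```text
time_s: 3.85
ee_pos: [0.4581, 0.0951, 0.0475]
tool_rot: [0.987, -0.16, -0.001, 0.0]
ft_force: [0.8, -0.1, -0.6]
grip_width: 0.997
```

Request:
step_arm --targets '[0, 0, 2, 0, 0, 0, 1, 0, 0, 0, 0, 0, 0, 1]'

```text
time_s: 4.05
ee_pos: [0.4588, 0.0951, 0.0475]
tool_rot: [0.987, -0.159, -0.001, 0.0]
ft_force: [0.9, -0.7, 0.6]
grip_width: 0.999
```

```bash
python3 - <<'E'
from bench import r
from h import *
plan(r,(.4592,.0955,.047),-18.4)
c=r.camera("wrist"); cv2.imwrite("pics/w2.png",c["color"])
E
```

```text
t 4.05 at [0.4588 0.0951 0.0475] ang -18.35 zax [-1.3e-03  1.0e-04 -1.0e+00] w 0.999 F [ 0.9 -0.7  0.6]
turn about tool z total 0.05 rows 1
[np.float64(0.3), np.float64(-0.5), np.float64(0.5), 0, 0, np.float64(0.0)]
```

View pics/w2.png

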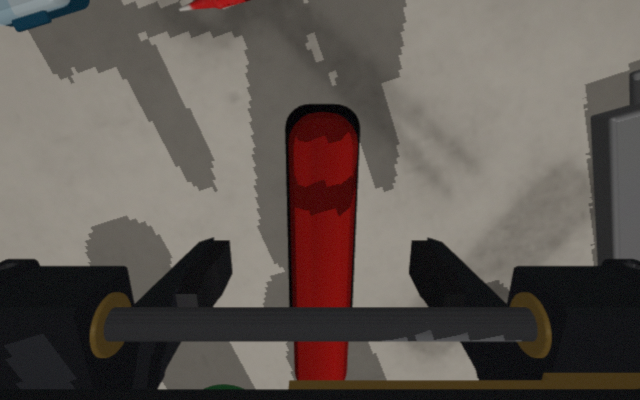

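The stapler runs centred between the open fingers, from (325,110) down past (325,380). I'll close the gripper.

Request:
step_arm --targets '[0, 0, 0, 0, 0, 0, -1, 0, 0, 0, 0, 0, 0, -1, 0, 0, 0, 0, 0, 0, -1, 0, 0, 0, 0, 0, 0, -1, 0, 0, 0, 0, 0, 0, -1]'

```text
time_s: 4.6
ee_pos: [0.4591, 0.0955, 0.0478]
tool_rot: [0.987, -0.159, 0.0, -0.0]
ft_force: [-0.5, 0.1, 0.5]
grip_width: 0.571
```

Request:
step_arm --targets '[0, 0, 0, 0, 0, 0, -1, 0, 0, -30, 0, 0, 0, -1, 0, 0, -40, 0, 0, 0, -1, 0, 0, -40, 0, 0, 0, -1, 0, 0, -40, 0, 0, 0, -1]'

```text
time_s: 5.1
ee_pos: [0.4585, 0.0955, 0.1988]
tool_rot: [0.987, -0.159, -0.0, 0.0]
ft_force: [1.3, -0.3, -1.0]
grip_width: 0.114
```

```bash
python3 - <<'E'
from bench import r
from h import *
plan(r,(.62,-.12,.2),-10)
t=r.camera("top"); g=cv2.cvtColor(t["color"],cv2.COLOR_BGR2HSV)
m=cv2.inRange(g,(0,0,60),(180,14,125)); cv2.imwrite("pics/m.png",m[130:270,160:450])
n,l,st,ce=cv2.connectedComponentsWithStats(m)
for nm,x,y,L,W,a in(("st",364,163,.160,.058,80),("cu",300,164,.107,.061,89)):
    i=l[y,x]; print(nm,i,st[i])
    if i:
        p=onz(t,(x,y),.01); print(fit(((l==i)*255).astype(np.uint8),t,L-.006,W-.006,.009,(p[0],p[1],a)))
E
```

```text
t 5.1 at [0.4585 0.0955 0.1988] ang -18.31 zax [-5.e-04  1.e-04 -1.e+00] w 0.114 F [ 1.3 -0.3 -1. ]
turn about tool z total -8.31 rows 6
[np.float64(36.8), np.float64(25.6), np.float64(-0.2), 0, 0, np.float64(-1.4)]
[np.float64(36.2), np.float64(26.5), np.float64(-0.2), 0, 0, np.float64(-1.4)]
[np.float64(35.6), np.float64(27.4), np.float64(-0.2), 0, 0, np.float64(-1.4)]
[np.float64(34.9), np.float64(28.2), np.float64(-0.2), 0, 0, np.float64(-1.4)]
[np.float64(34.2), np.float64(29.1), np.float64(-0.2), 0, 0, np.float64(-1.4)]
[np.float64(33.5), np.float64(29.9), np.float64(-0.2), 0, 0, np.float64(-1.4)]
st 882 [338 153  55  24 806]
(array([ 0.63835921, -0.15670855, 80.65540219]), np.float64(-0.9120879120879121))
cu 891 [281 155  40  20 603]
(array([6.40658396e-01, 6.21864218e-02, 8.82986754e+01]), np.float64(-0.8601973684210527))
```

View pics/m.png

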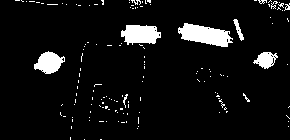

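The fingers are slow: I lifted before they had closed, and the width of 0.114 means nothing is held. I'll check the stapler's pose again.

Request:
step_arm --targets '[0, 0, 0, 0, 0, 0, 1]'

```text
time_s: 5.25
ee_pos: [0.4609, 0.0954, 0.2003]
tool_rot: [0.987, -0.159, 0.003, -0.0]
ft_force: [-0.5, 0.1, -0.4]
grip_width: 0.135
```

```bash
python3 - <<'E'
from bench import r
from h import *
c=r.camera("wrist"); cv2.imwrite("pics/w3.png",c["color"])
h=cv2.cvtColor(c["color"],cv2.COLOR_BGR2HSV)
m=cv2.inRange(h,(0,120,60),(8,255,255))|cv2.inRange(h,(172,120,60),(180,255,255))
n,l,st,ce=cv2.connectedComponentsWithStats(m); print(st[1:][st[1:,4]>300])
E
```

```text
[[ 251    6  152   46 1534]
 [ 303  105   31  149 4075]]
```

View pics/w3.png

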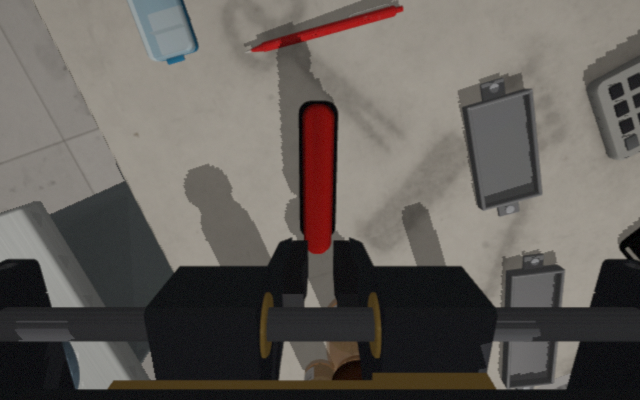

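The stapler still stands, from (319,103) to (318,252). I'll fit it again while the gripper opens.

```bash
python3 - <<'E'
from bench import r
from h import *
c=r.camera("wrist"); h=cv2.cvtColor(c["color"],cv2.COLOR_BGR2HSV)
m=cv2.inRange(h,(0,120,60),(8,255,255))|cv2.inRange(h,(172,120,60),(180,255,255))
n,l,st,ce=cv2.connectedComponentsWithStats(m)
i=l[170,319]; print(fit(((l==i)*255).astype(np.uint8),c,.14,.026,.056,(.459,.096,71)))
print(r.read_state()["ee_pos"],r.read_state()["grip_width"])
E
```

```text
(array([ 0.45936416,  0.09390748, 70.51928209]), np.float64(-0.8263461156367972))
[0.45848662 0.09547593 0.19683237] 0.23049594375320318
```

Request:
step_arm --targets '[0, 0, 0, 0, 0, 0, 1, 0, 0, 0, 0, 0, 0, 1, 0, 0, 0, 0, 0, 0, 1, 0, 0, 0, 0, 0, 0, 1, 0, 0, 0, 0, 0, 0, 1]'

```text
time_s: 5.85
ee_pos: [0.4588, 0.0954, 0.1971]
tool_rot: [0.987, -0.159, -0.0, 0.0]
ft_force: [-0.3, -0.0, -0.2]
grip_width: 0.683
```

Request:
step_arm --targets '[0, 0, 30, 0, 0, 0, 1, 0, 1, 40, 0, 0, 0, 1, 0, 0, 40, 0, 0, 0, 1, 0, 0, 40, 0, 0, 0, -1, 0, 0, 0, 0, 0, 0, -1]'

```text
time_s: 6.35
ee_pos: [0.454, 0.0946, 0.0426]
tool_rot: [0.987, -0.159, -0.006, 0.001]
ft_force: [-0.7, -0.4, -0.1]
grip_width: 0.823
```

Request:
step_arm --targets '[0, 0, 0, 0, 0, 0, -1, 0, 0, 0, 0, 0, 0, -1, 0, 0, 0, 0, 0, 0, -1, 0, 0, 0, 0, 0, 0, -1, 0, 0, 0, 0, 0, 0, -1]'

```text
time_s: 6.85
ee_pos: [0.4594, 0.0945, 0.0486]
tool_rot: [0.987, -0.159, 0.001, -0.0]
ft_force: [-0.1, 0.2, -1.0]
grip_width: 0.363
```

Request:
step_arm --targets '[0, 0, 0, 0, 0, 0, -1, 0, 0, 0, 0, 0, 0, -1, 0, 0, 0, 0, 0, 0, -1, 0, 0, 0, 0, 0, 0, -1, 0, 0, 0, 0, 0, 0, -1]'

```text
time_s: 7.35
ee_pos: [0.4591, 0.0945, 0.0481]
tool_rot: [0.987, -0.159, 0.0, -0.0]
ft_force: [-1.6, -0.1, 7.2]
grip_width: 0.293
```

Held: width 0.293 is 26 mm. I'll lift, then move to a spot where the holder is visible beside the load.

Request:
step_arm --targets '[0, 0, -15, 0, 0, 0, -1, 0, 0, -35, 0, 0, 0, -1, 0, 0, -45, 0, 0, 0, -1, 0, 0, -45, 0, 0, 0, -1, 0, 0, -20, 0, 0, 0, -1]'

```text
time_s: 7.85
ee_pos: [0.4601, 0.0945, 0.2114]
tool_rot: [0.987, -0.159, 0.003, -0.0]
ft_force: [0.9, -0.1, -2.4]
grip_width: 0.29
```

```bash
python3 - <<'E'
from bench import r
from h import *
plan(r,(.55,-.19,.2),-9.5)
E
```

```text
t 7.85 at [0.4601 0.0945 0.2114] ang -18.3 zax [ 5.3e-03 -2.0e-04 -1.0e+00] w 0.29 F [ 0.9 -0.1 -2.4]
turn about tool z total -8.8 rows 7
[np.float64(25.0), np.float64(34.6), np.float64(1.6), 0, 0, np.float64(-1.3)]
[np.float64(24.2), np.float64(35.1), np.float64(1.6), 0, 0, np.float64(-1.3)]
[np.float64(23.4), np.float64(35.6), np.float64(1.6), 0, 0, np.float64(-1.3)]
[np.float64(22.6), np.float64(36.1), np.float64(1.6), 0, 0, np.float64(-1.3)]
[np.float64(21.8), np.float64(36.6), np.float64(1.6), 0, 0, np.float64(-1.3)]
[np.float64(21.0), np.float64(37.1), np.float64(1.6), 0, 0, np.float64(-1.3)]
[np.float64(20.2), np.float64(37.5), np.float64(1.6), 0, 0, np.float64(-1.3)]
```

Request:
step_arm --targets '[15, 22, 0, 0, 0, -1.3, -1, 25, 35, 0, 0, 0, -1.3, -1, 24, 35, 0, 0, 0, -1.3, -1, 23, 36, 0, 0, 0, -1.3, -1, 22, 36, 0, 0, 0, -1.3, -1]'

```text
time_s: 8.35
ee_pos: [0.5197, -0.0942, 0.2069]
tool_rot: [0.995, -0.102, -0.0, -0.0]
ft_force: [-0.1, -0.0, -1.8]
grip_width: 0.291
```

Request:
step_arm --targets '[21, 36, 0, 0, 0, -1.3, -1, 20, 36, 0, 0, 0, -1, -1, 10, 15, 0, 0, 0, 0, -1, 0, 0, 0, 0, 0, 0, -1, 0, 0, 0, 0, 0, 0, -1]'

```text
time_s: 8.85
ee_pos: [0.5528, -0.1873, 0.2064]
tool_rot: [0.997, -0.083, -0.001, -0.001]
ft_force: [0.0, -0.5, -1.8]
grip_width: 0.29
```

```bash
python3 - <<'E'
from bench import r
from h import *
plan(r,(.638,-.157,.2),-9.3)
c=r.camera("wrist"); cv2.imwrite("pics/w4.png",c["color"])
for d in r.spot_point("stapler_holder",c)[:2]: print(d,onz(c,d["pixel"]))
E
```

```text
t 8.85 at [ 0.5528 -0.1873  0.2064] ang -9.55 zax [-0.0018  0.0015 -1.    ] w 0.29 F [ 0.  -0.5 -1.8]
turn about tool z total -0.25 rows 2
[np.float64(39.5), np.float64(-22.0), np.float64(3.2), 0, 0, np.float64(-0.1)]
[np.float64(39.6), np.float64(-21.9), np.float64(3.2), 0, 0, np.float64(-0.1)]
{'pixel': [401.3, 131.6], 'p': 0.91} [ 0.63869341 -0.15996624  0.        ]
{'pixel': [186.5, 74.3], 'p': 0.39} [ 0.4423661  -0.07258224  0.        ]
```

View pics/w4.png

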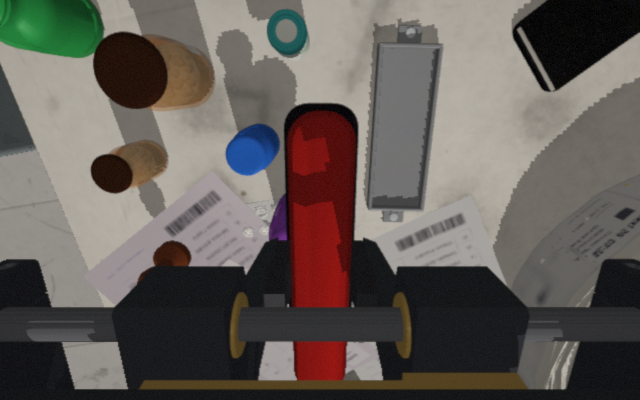

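Wrist view: the holder's rim corners are near (378,43), (441,46), (430,213) and (368,208), and the held stapler runs along the tool's y axis.

```bash
python3 - <<'E'
from bench import r
from h import *
c=r.camera("wrist"); s=r.read_state()
P=[onz(c,p,.013) for p in((378,43),(441,46),(430,213),(368,208))]
print(np.mean(P,0)); 
for i in range(4): print(np.linalg.norm(P[i]-P[i-1]))
u=P[0]+P[1]-P[2]-P[3]; print("ang",np.degrees(np.arctan2(u[1],u[0])))
g=cv2.cvtColor(c["color"],cv2.COLOR_BGR2HSV); m=cv2.inRange(g,(0,0,60),(180,14,135))
n,l,st,ce=cv2.connectedComponentsWithStats(m); i=l[130,400]; print(st[i])
mk=((l==i)*255).astype(np.uint8); print(fit(cv2.morphologyEx(mk,cv2.MORPH_OPEN,np.ones((25,25))),c,.160,.058,.010,(.638,-.158,80.7)))
# stapler in hand
z=s["ee_pos"][2]+.010
Rt=R.from_quat(s["tool_rot"])
for p in((287,105),(354,105),(321,103),(288,300),(349,300)):
    print(p,Rt.inv().apply(onz(c,p,z)-s["ee_pos"]).round(4))
E
```

```text
[ 0.63841065 -0.1594753   0.013     ]
0.1556588320481096
0.05641430212621312
0.15876981587250671
0.06465073928966061
ang 81.25075203690365
[  367    26    76   197 10401]
(array([ 0.63450375, -0.15640186, 81.35542615]), np.float64(-0.8669670846394985))
(287, 105) [-0.0119 -0.0735 -0.0099]
(354, 105) [ 0.0109 -0.0735 -0.01  ]
(321, 103) [-0.0003 -0.0742 -0.01  ]
(288, 300) [-0.0138  0.0035 -0.01  ]
(349, 300) [ 0.0112  0.0035 -0.01  ]
```

```bash
python3 - <<'E'
from bench import r
from h import *
plan(r,(.6378,-.1607,.12),-8.8)
E
```

```text
t 9.0 at [ 0.553  -0.1863  0.2071] ang -9.44 zax [-8.e-04  7.e-04 -1.e+00] w 0.29 F [ 0.5 -0.3 -1.9]
turn about tool z total -0.64 rows 3
[np.float64(26.5), np.float64(-13.1), np.float64(29.0), 0, 0, np.float64(-0.2)]
[np.float64(26.5), np.float64(-13.0), np.float64(29.0), 0, 0, np.float64(-0.2)]
[np.float64(26.6), np.float64(-12.9), np.float64(29.0), 0, 0, np.float64(-0.2)]
```

Request:
step_arm --targets '[30, -13, 0, 0, 0, -0.3, -1, 30, -13, 20, 0, 0, -0.3, -1, 19.5, -13, 35, 0, 0, 0, -1, 0, 0, 32, 0, 0, 0, -1, 0, 0, 0, 0, 0, 0, -1]'

```text
time_s: 9.5
ee_pos: [0.6349, -0.1588, 0.1148]
tool_rot: [0.997, -0.077, -0.005, -0.002]
ft_force: [-1.4, 0.7, -3.0]
grip_width: 0.292
```

Request:
step_arm --targets '[0, 0, 20, 0, 0, 0, -1, 0, 0, 0, 0, 0, 0, -1]'

```text
time_s: 9.7
ee_pos: [0.6368, -0.161, 0.0996]
tool_rot: [0.997, -0.077, -0.002, -0.001]
ft_force: [-0.6, 0.6, -2.5]
grip_width: 0.289
```

```bash
python3 - <<'E'
from bench import r
from h import *
plan(r,(.6378,-.1607,.054),-8.8)
c=r.camera("wrist"); cv2.imwrite("pics/w5.png",c["color"]);c=r.camera("side"); cv2.imwrite("pics/s5.png",cv2.resize(c["color"][150:350,280:480],None,fx=3,fy=3))
E
```

```text
t 9.7 at [ 0.6368 -0.161   0.0996] ang -8.88 zax [-0.003   0.0013 -1.    ] w 0.289 F [-0.6  0.6 -2.5]
turn about tool z total -0.08 rows 1
[np.float64(0.9), np.float64(-0.5), np.float64(45.6), 0, 0, np.float64(-0.1)]
```

View pics/w5.png

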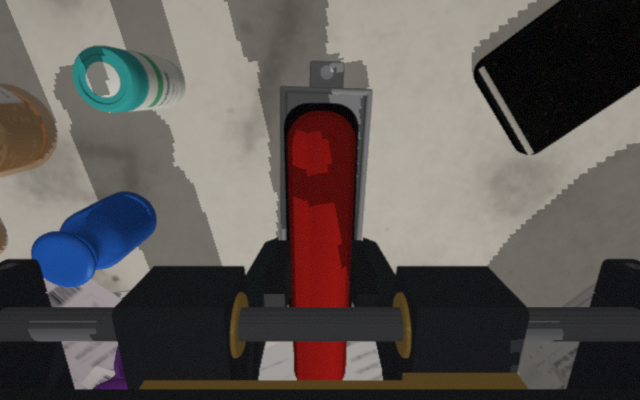

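View pics/s5.png

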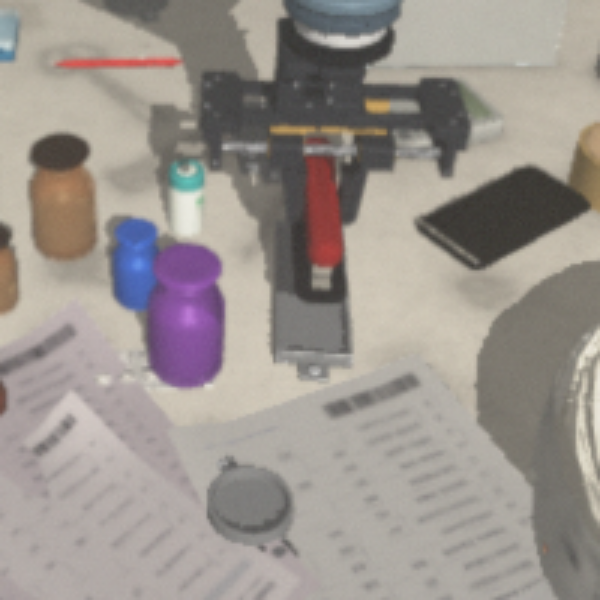

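```bash
python3 - <<'E'
from bench import r
from h import *
im=cv2.imread("pics/w5.png"); cv2.imwrite("pics/z5.png",cv2.resize(im[50:260,250:400],None,fx=4,fy=2.8,interpolation=cv2.INTER_NEAREST))
E
```

```text
(no output)
```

View pics/z5.png

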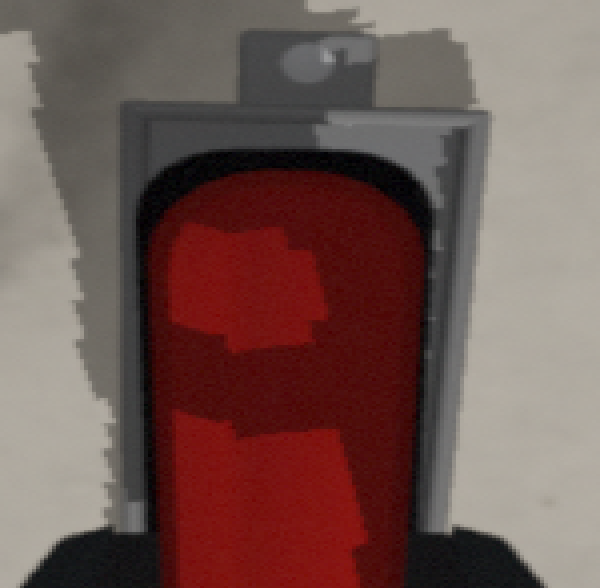

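```bash
python3 - <<'E'
from bench import r
from h import *
c=r.camera("wrist"); s=r.read_state(); Rt=R.from_quat(s["tool_rot"])
for p in((280.2,90),(372,92),(279,239),(363,239)): print(p,Rt.inv().apply(onz(c,p,.0125)-s["ee_pos"]).round(4))
z=s["ee_pos"][2]+.008
for p in((285.5,125),(357,125),(290,239),(351,239)): print("st",p,Rt.inv().apply(onz(c,p,z)-s["ee_pos"]).round(4))
print(s["ee_pos"],th(s))
E
```

```text
(280.2, 90) [-0.0261 -0.0796  0.0899]
(372, 92) [ 0.0313 -0.0785  0.09  ]
(279, 239) [-0.0305  0.0219  0.0899]
(363, 239) [0.0296 0.0219 0.0901]
st (285.5, 125) [-0.0132 -0.067  -0.0081]
st (357, 125) [ 0.0119 -0.067  -0.008 ]
st (290, 239) [-0.0128 -0.0233 -0.008 ]
st (351, 239) [ 0.011  -0.0233 -0.008 ]
[ 0.63877469 -0.16223106  0.10248287] -8.907215498967485
```

Request:
step_arm --targets '[1, 3, 15, 0, 0, 1.3, -1, 0, 0, 15, 0, 0, 0, -1, 0, 0, 10, 0, 0, 0, -1, 0, 0, 0, 0, 0, 0, -1]'

```text
time_s: 10.25
ee_pos: [0.6368, -0.1644, 0.0574]
tool_rot: [0.996, -0.089, -0.002, -0.001]
ft_force: [-1.0, 1.6, -1.8]
grip_width: 0.292
```

```bash
python3 - <<'E'
from bench import r
from h import *
plan(r,(.6378,-.1607,.054),-10.2)
c=r.camera("wrist"); cv2.imwrite("pics/w6.png",c["color"][50:260,230:420])
E
```

```text
t 10.25 at [ 0.6368 -0.1644  0.0574] ang -10.22 zax [-0.0047  0.0022 -1.    ] w 0.292 F [-1.   1.6 -1.8]
turn about tool z total -0.02 rows 1
[np.float64(0.3), np.float64(-3.9), np.float64(3.4), 0, 0, np.float64(-0.0)]
```

View pics/w6.png

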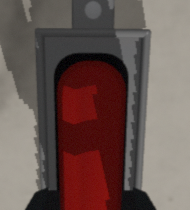

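The stapler sits inside the rim with a clear gap at the far end and on both sides. I'll lower the last 4 mm and release.

Request:
step_arm --targets '[0, 0, 3.5, 0, 0, 0, -1, 0, 0, 0.5, 0, 0, 0, -1, 0, 0, 0, 0, 0, 0, 1, 0, 0, 0, 0, 0, 0, 1, 0, 0, 0, 0, 0, 0, 1]'

```text
time_s: 10.8
ee_pos: [0.6392, -0.1653, 0.0571]
tool_rot: [0.996, -0.089, 0.001, 0.0]
ft_force: [-0.2, -0.1, 0.3]
grip_width: 0.541
```

Request:
step_arm --targets '[0, 0, 0, 0, 0, 0, 1, 0, 0, 0, 0, 0, 0, 1, 0, 0, -20, 0, 0, 0, 1, 0, 0, -40, 0, 0, 0, 1, 0, 0, -45, 0, 0, 0, 1]'

```text
time_s: 11.3
ee_pos: [0.6375, -0.1647, 0.1608]
tool_rot: [0.996, -0.089, -0.002, -0.001]
ft_force: [-0.3, -0.5, -0.7]
grip_width: 0.992
```

Request:
step_arm --targets '[0, 0, -40, 0, 0, 0, 1, 0, 30, -10, 0, 0, 0, 1, 0, 30, 0, 0, 0, 0, 1, 0, 0, 0, 0, 0, 0, 1]'

```text
time_s: 11.7
ee_pos: [0.6277, -0.2277, 0.2125]
tool_rot: [0.996, -0.091, 0.001, 0.001]
ft_force: [-0.3, -0.0, -0.3]
grip_width: 0.998
```

```bash
python3 - <<'E'
from bench import r
from h import *
plan(r,(.38,.24,.23),0)
c=r.camera("wrist"); cv2.imwrite("pics/w7.png",c["color"])
E
```

```text
t 11.7 at [ 0.6277 -0.2277  0.2125] ang -10.39 zax [ 0.0015 -0.0023 -1.    ] w 0.998 F [-0.3 -0.  -0.3]
turn about tool z total -10.39 rows 11
[np.float64(-29.8), np.float64(-37.8), np.float64(-1.6), 0, 0, np.float64(-0.9)]
[np.float64(-29.2), np.float64(-38.2), np.float64(-1.6), 0, 0, np.float64(-0.9)]
[np.float64(-28.6), np.float64(-38.7), np.float64(-1.6), 0, 0, np.float64(-0.9)]
[np.float64(-27.9), np.float64(-39.2), np.float64(-1.6), 0, 0, np.float64(-0.9)]
[np.float64(-27.3), np.float64(-39.6), np.float64(-1.6), 0, 0, np.float64(-0.9)]
[np.float64(-26.6), np.float64(-40.1), np.float64(-1.6), 0, 0, np.float64(-0.9)]
[np.float64(-25.9), np.float64(-40.5), np.float64(-1.6), 0, 0, np.float64(-0.9)]
[np.float64(-25.3), np.float64(-40.9), np.float64(-1.6), 0, 0, np.float64(-0.9)]
[np.float64(-24.6), np.float64(-41.4), np.float64(-1.6), 0, 0, np.float64(-0.9)]
[np.float64(-23.9), np.float64(-41.8), np.float64(-1.6), 0, 0, np.float64(-0.9)]
[np.float64(-23.2), np.float64(-42.1), np.float64(-1.6), 0, 0, np.float64(-0.9)]
```

View pics/w7.png

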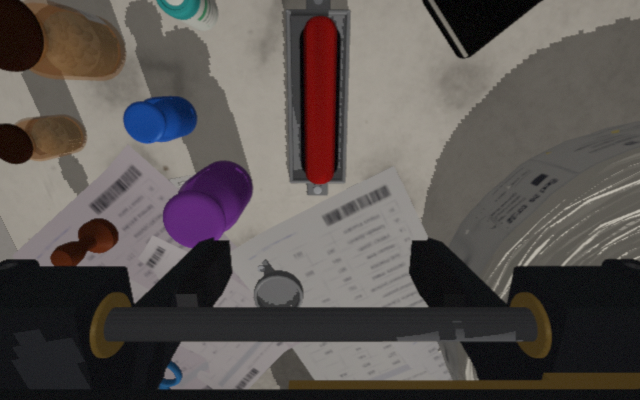

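The stapler is seated in its holder, from (320,17) to (320,183) in the wrist view, parallel to the walls. Next is the pill cutter.

Request:
step_arm --targets '[-30, -38, -3, 0, 0, -0.9, 1, -29, -38, -3, 0, 0, -0.9, 1, -28.6, -38.7, -3, 0, 0, -0.9, 1, -28, -39, -3, 0, 0, -0.9, 1, -27, -39.6, -3, 0, 0, -0.9, 1]'

```text
time_s: 12.25
ee_pos: [0.5137, -0.0095, 0.226]
tool_rot: [0.999, -0.049, -0.0, -0.0]
ft_force: [0.9, 1.0, -0.5]
grip_width: 0.999
```

Request:
step_arm --targets '[-26.6, -40, -3, 0, 0, -0.9, 1, -26, -40.5, -3, 0, 0, -0.9, 1, -25, -41, -3, 0, 0, -0.9, 1, -24.6, -41, -3, 0, 0, -0.9, 1, -24, -42, -3, 0, 0, -0.9, 1]'

```text
time_s: 12.75
ee_pos: [0.4013, 0.2028, 0.2413]
tool_rot: [1.0, -0.01, -0.0, -0.0]
ft_force: [-0.1, 1.1, 0.0]
grip_width: 0.997
```

Request:
step_arm --targets '[-23, -42, 0, 0, 0, -1, 1, 0, 0, 0, 0, 0, 0, 1, 0, 0, 0, 0, 0, 0, 1]'

```text
time_s: 13.05
ee_pos: [0.3799, 0.2444, 0.2412]
tool_rot: [1.0, 0.0, -0.0, 0.0]
ft_force: [-0.8, -0.3, -0.0]
grip_width: 1.001
```

```bash
python3 - <<'E'
from bench import r
from h import *
plan(r,(.38,.24,.23),0)
c=r.camera("wrist"); cv2.imwrite("pics/w8.png",c["color"])
for d in r.spot_point("pill_cutter",c)[:2]: print(d,onz(c,d["pixel"]))
print(r.recognise("pill_cutter",c)[:1])
h=cv2.cvtColor(c["color"],cv2.COLOR_BGR2HSV); d=r.spot_point("pill_cutter",c)[0]["pixel"]; print(h[int(d[1]),int(d[0])])
E
```

```text
t 13.05 at [0.3799 0.2444 0.2412] ang 0.02 zax [-4.e-04 -2.e-04 -1.e+00] w 1.001 F [-0.8 -0.3 -0. ]
turn about tool z total 0.02 rows 1
[np.float64(0.1), np.float64(4.4), np.float64(11.2), 0, 0, np.float64(0.0)]
{'pixel': [317.3, 137.1], 'p': 0.85} [0.37641008 0.27549733 0.        ]
[{'box': [298.3, 92.4, 340.9, 181.7], 'p': 0.83}]
[ 93  17 132]
```

View pics/w8.png

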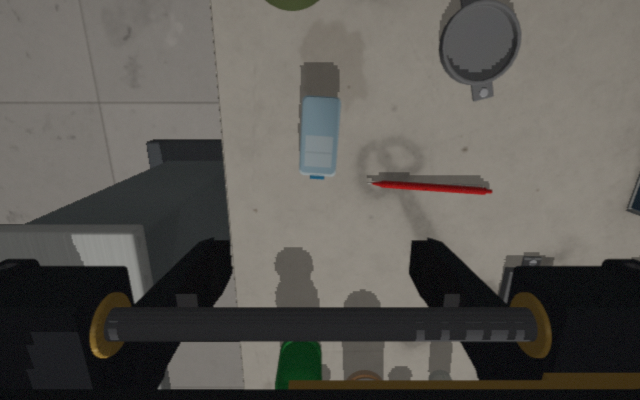

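```bash
python3 - <<'E'
from bench import r
from h import *
im=cv2.imread("pics/w8.png"); cv2.imwrite("pics/z8.png",cv2.resize(im[50:200,270:400],None,fx=4,fy=4,interpolation=cv2.INTER_CUBIC))
c=r.camera("wrist"); h=cv2.cvtColor(c["color"],cv2.COLOR_BGR2HSV)
m=cv2.inRange(h,(80,45,90),(125,255,255)); m[:,:290]=0;m[:,350:]=0;m[190:]=0; m[:85]=0
m=cv2.morphologyEx(m,cv2.MORPH_CLOSE,np.ones((21,21))); print((m>0).sum(),cv2.boundingRect(m))
print(fit(m,c,.087,.041,.024,(.377,.276,90)))
P=[onz(c,p,.026) for p in((302,97),(340,97),(336,174),(299,174))]; print(np.mean(P,0))
u=P[0]+P[1]-P[2]-P[3]; print(np.degrees(np.arctan2(u[1],u[0])))
E
```

```text
1884 (299, 94, 39, 84)
(array([ 0.37765345,  0.27581562, 89.43396348]), np.float64(-0.547356188262638))
[0.38059915 0.27679978 0.026     ]
87.04518756454667
```

View pics/z8.png

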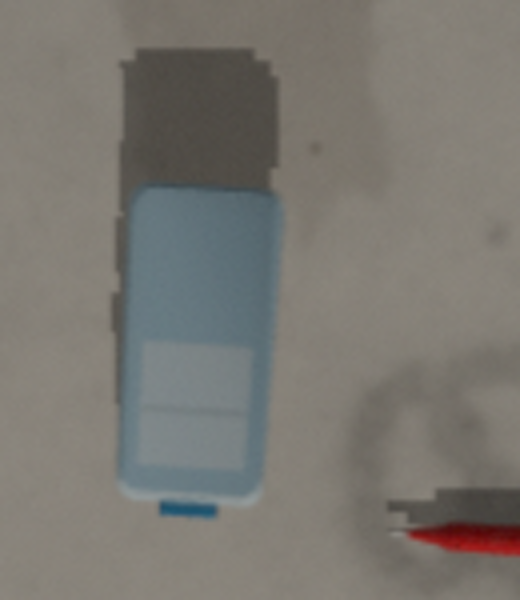

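```bash
python3 - <<'E'
from bench import r
from h import *
c=r.camera("wrist")
P=[onz(c,p,.026) for p in((303.7,96.5),(340.5,98),(335.5,175),(299.5,172.5))]; print(np.mean(P,0), [np.linalg.norm(P[i]-P[i-1]) for i in range(4)])
u=P[0]+P[1]-P[2]-P[3]; print(np.degrees(np.arctan2(u[1],u[0])))
plan(r,(.3795,.276,.031),-3)
E
```

```text
[0.3812592  0.27674275 0.026     ] [np.float64(0.0775951334920893), np.float64(0.036618759294604605), np.float64(0.07879260402264782), np.float64(0.0384185053888279)]
86.21552036742294
t 13.35 at [0.3818 0.2421 0.2413] ang -0.35 zax [-3.e-04 -1.e-04 -1.e+00] w 0.999 F [ 0.5 -0.  -0.1]
turn about tool z total 2.65 rows 5
[np.float64(-0.5), np.float64(-6.8), np.float64(42.1), 0, 0, np.float64(0.5)]
[np.float64(-0.6), np.float64(-6.8), np.float64(42.1), 0, 0, np.float64(0.5)]
[np.float64(-0.6), np.float64(-6.8), np.float64(42.1), 0, 0, np.float64(0.5)]
[np.float64(-0.7), np.float64(-6.8), np.float64(42.1), 0, 0, np.float64(0.5)]
[np.float64(-0.8), np.float64(-6.8), np.float64(42.1), 0, 0, np.float64(0.5)]
```

Request:
step_arm --targets '[0, -16, 40, 0, 0, 1.5, 1, 0, -16, 45, 0, 0, 1.5, 1, 0, 0, 45, 0, 0, 0.2, 1, 0, 0, 40, 0, 0, 0, 1, 0, 0, 25, 0, 0, 0, 1]'

```text
time_s: 13.85
ee_pos: [0.3805, 0.2737, 0.0434]
tool_rot: [1.0, -0.031, -0.002, 0.001]
ft_force: [0.5, -0.5, -0.1]
grip_width: 1.001
```

Request:
step_arm --targets '[0, 0, 15, 0, 0, 0, 1, 0, 0, 0, 0, 0, 0, 1]'

```text
time_s: 14.05
ee_pos: [0.3804, 0.2736, 0.0292]
tool_rot: [1.0, -0.031, -0.002, 0.001]
ft_force: [0.3, -0.9, 0.9]
grip_width: 0.998
```

```bash
python3 - <<'E'
from bench import r
from h import *
plan(r,(.380,.2755,.031),-3)
c=r.camera("wrist"); cv2.imwrite("pics/w9.png",c["color"])
E
```

```text
t 14.05 at [0.3804 0.2736 0.0292] ang -3.53 zax [-0.0048 -0.0018 -1.    ] w 0.998 F [ 0.3 -0.9  0.9]
turn about tool z total -0.53 rows 1
[np.float64(-0.6), np.float64(-1.9), np.float64(-1.8), 0, 0, np.float64(-0.5)]
```

View pics/w9.png

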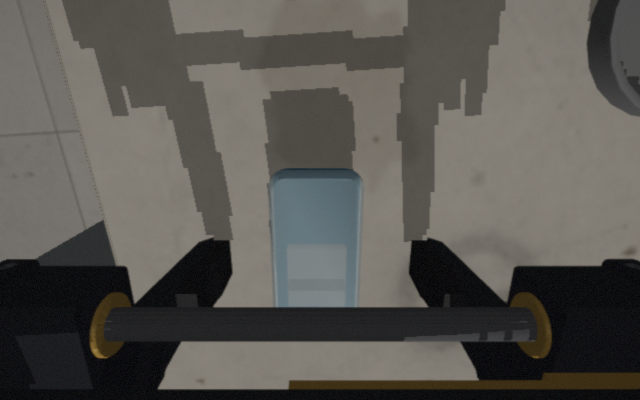

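The box is centred between the fingers, columns 272 to 362, and parallel to them. I'll close.

Request:
step_arm --targets '[0, -2, -1, 0, 0, 0, -1, 0, 0, 0, 0, 0, 0, -1, 0, 0, 0, 0, 0, 0, -1, 0, 0, 0, 0, 0, 0, -1, 0, 0, 0, 0, 0, 0, -1]'

```text
time_s: 14.6
ee_pos: [0.382, 0.2772, 0.0328]
tool_rot: [1.0, -0.03, 0.0, -0.0]
ft_force: [0.7, -0.4, 0.4]
grip_width: 0.573
```

Request:
step_arm --targets '[0, 0, 0, 0, 0, 0, -1, 0, 0, 0, 0, 0, 0, -1, 0, 0, 0, 0, 0, 0, -1, 0, 0, 0, 0, 0, 0, -1]'

```text
time_s: 15.0
ee_pos: [0.3817, 0.2771, 0.0325]
tool_rot: [1.0, -0.03, -0.0, 0.0]
ft_force: [-2.2, -0.5, 4.7]
grip_width: 0.456
```

Request:
step_arm --targets '[0, 0, -20, 0, 0, 0, -1, 0, 0, -40, 0, 0, 0, -1, 0, 0, -45, 0, 0, 0, -1, 0, 0, -45, 0, 0, 0, -1, 0, 0, 0, 0, 0, 0, -1]'

```text
time_s: 15.5
ee_pos: [0.3856, 0.2787, 0.1886]
tool_rot: [1.0, -0.03, 0.006, -0.002]
ft_force: [0.7, 0.2, -0.3]
grip_width: 0.457
```

```bash
python3 - <<'E'
from bench import r
from h import *
plan(r,(.575,.035,.18),-1)
E
```

```text
t 15.5 at [0.3856 0.2787 0.1886] ang -3.41 zax [ 0.0112  0.0044 -0.9999] w 0.457 F [ 0.7  0.2 -0.3]
turn about tool z total -2.41 rows 7
[np.float64(29.1), np.float64(33.1), np.float64(1.2), 0, 0, np.float64(-0.3)]
[np.float64(28.9), np.float64(33.3), np.float64(1.2), 0, 0, np.float64(-0.3)]
[np.float64(28.7), np.float64(33.5), np.float64(1.2), 0, 0, np.float64(-0.3)]
[np.float64(28.5), np.float64(33.7), np.float64(1.2), 0, 0, np.float64(-0.3)]
[np.float64(28.3), np.float64(33.8), np.float64(1.2), 0, 0, np.float64(-0.3)]
[np.float64(28.1), np.float64(34.0), np.float64(1.2), 0, 0, np.float64(-0.3)]
[np.float64(27.9), np.float64(34.2), np.float64(1.2), 0, 0, np.float64(-0.3)]
```

Request:
step_arm --targets '[20, 22, 0, 0, 0, -0.3, -1, 30, 35, 0, 0, 0, -0.3, -1, 30, 35, 0, 0, 0, -0.3, -1, 30, 35, 0, 0, 0, -0.4, -1, 30, 35, 0, 0, 0, -0.4, -1]'

```text
time_s: 16.0
ee_pos: [0.5143, 0.107, 0.1812]
tool_rot: [1.0, -0.015, -0.001, -0.0]
ft_force: [0.7, 1.0, -0.8]
grip_width: 0.461
```

Request:
step_arm --targets '[30, 35, 0, 0, 0, -0.3, -1, 22, 32, 0, 0, 0, -0.3, -1, 8, 7, 0, 0, 0, 0, -1, 0, 0, 0, 0, 0, 0, -1, 0, 0, 0, 0, 0, 0, -1]'

```text
time_s: 16.5
ee_pos: [0.5709, 0.0339, 0.1813]
tool_rot: [1.0, -0.01, -0.001, -0.0]
ft_force: [-0.5, 0.5, -0.3]
grip_width: 0.46
```

```bash
python3 - <<'E'
from bench import r
from h import *
plan(r,(.638,.06,.1),-1)
c=r.camera("wrist"); cv2.imwrite("pics/w10.png",c["color"])
for d in r.spot_point("cutter_holder",c)[:2]: print(d,onz(c,d["pixel"]))
E
```

```text
t 16.5 at [0.5709 0.0339 0.1813] ang -1.11 zax [-2.2e-03  8.0e-04 -1.0e+00] w 0.46 F [-0.5  0.5 -0.3]
turn about tool z total -0.11 rows 3
[np.float64(22.2), np.float64(-9.1), np.float64(27.1), 0, 0, np.float64(-0.0)]
[np.float64(22.2), np.float64(-9.1), np.float64(27.1), 0, 0, np.float64(-0.0)]
[np.float64(22.2), np.float64(-9.1), np.float64(27.1), 0, 0, np.float64(-0.0)]
{'pixel': [393.8, 147.1], 'p': 0.88} [0.63963701 0.06214528 0.        ]
```

View pics/w10.png

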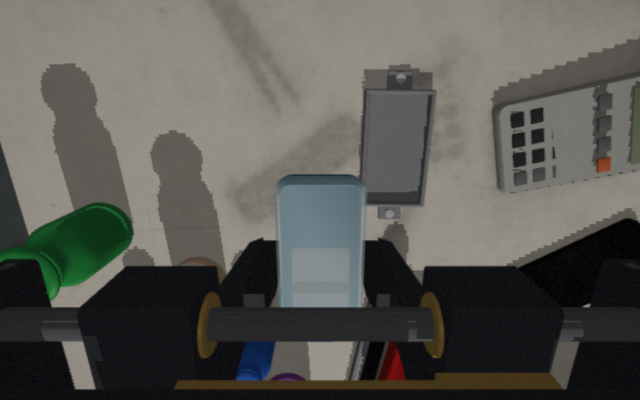

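The cutter holder's rim corners are near (367,88), (436,90), (422,206) and (360,204). The held box's far edge is at row 177.

```bash
python3 - <<'E'
from bench import r
from h import *
im=cv2.imread("pics/w10.png"); cv2.imwrite("pics/z10.png",cv2.resize(im[60:230,260:450],None,fx=4,fy=3.5,interpolation=cv2.INTER_CUBIC))
c=r.camera("wrist"); s=r.read_state(); Rt=R.from_quat(s["tool_rot"])
P=[onz(c,p,.013) for p in((367,88),(436,90),(422,206),(360,204))]; print(np.mean(P,0),[np.linalg.norm(P[i]-P[i-1]).round(4) for i in range(4)])
u=P[0]+P[1]-P[2]-P[3]; print(np.degrees(np.arctan2(u[1],u[0])))
z=s["ee_pos"][2]-.005
for p in((320,177),(277,200),(366,200),(283,290),(360,290)): print(p,Rt.inv().apply(onz(c,p,z)-s["ee_pos"]).round(4))
E
```

```text
[0.63913118 0.06209413 0.013     ] [np.float64(0.1044), np.float64(0.059), np.float64(0.1048), np.float64(0.0589)]
87.77335505692638
(320, 177) [-0.0006 -0.0447  0.005 ]
(277, 200) [-0.0186 -0.0348  0.005 ]
(366, 200) [ 0.0186 -0.0349  0.005 ]
(283, 290) [-0.0175  0.0085  0.005 ]
(360, 290) [0.0177 0.0084 0.005 ]
```

View pics/z10.png

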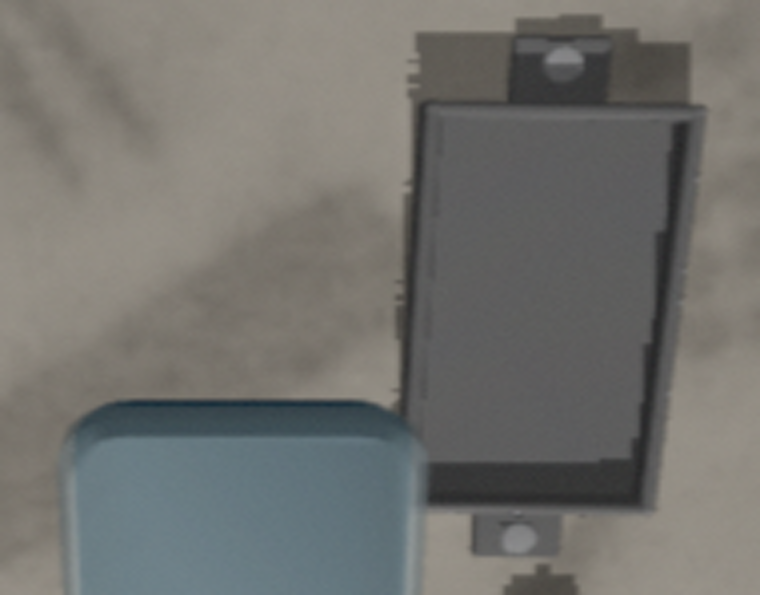

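```bash
python3 - <<'E'
from bench import r
from h import *
plan(r,(.639,.061,.07),-2)
E
```

```text
t 16.65 at [0.571  0.0345 0.1821] ang -1.01 zax [-7.e-04  3.e-04 -1.e+00] w 0.457 F [-0.   0.1 -0.4]
turn about tool z total 0.99 rows 3
[np.float64(22.5), np.float64(-9.2), np.float64(37.4), 0, 0, np.float64(0.3)]
[np.float64(22.4), np.float64(-9.4), np.float64(37.4), 0, 0, np.float64(0.3)]
[np.float64(22.4), np.float64(-9.5), np.float64(37.4), 0, 0, np.float64(0.3)]
```

Request:
step_arm --targets '[25, -10, 20, 0, 0, 0.5, -1, 25, -10, 30, 0, 0, 0.5, -1, 17.5, -8, 35, 0, 0, 0, -1, 0, 0, 27, 0, 0, 0, -1, 0, 0, 0, 0, 0, 0, -1]'

```text
time_s: 17.15
ee_pos: [0.6364, 0.0609, 0.0657]
tool_rot: [1.0, -0.017, -0.004, -0.0]
ft_force: [-0.3, 0.1, -1.1]
grip_width: 0.458
```

Request:
step_arm --targets '[0, 0, 0, 0, 0, 0, -1]'

```text
time_s: 17.25
ee_pos: [0.6395, 0.0601, 0.0705]
tool_rot: [1.0, -0.018, -0.001, -0.0]
ft_force: [0.4, 0.0, 0.2]
grip_width: 0.456
```

```bash
python3 - <<'E'
from bench import r
from h import *
plan(r,(.639,.061,.039),-2)
c=r.camera("wrist"); im=c["color"]; cv2.imwrite("pics/w11.png",cv2.resize(im[60:320,220:440],None,fx=3,fy=2.3,interpolation=cv2.INTER_CUBIC))
E
```

```text
t 17.25 at [0.6395 0.0601 0.0705] ang -2.04 zax [-1.2e-03  2.0e-04 -1.0e+00] w 0.456 F [0.4 0.  0.2]
turn about tool z total -0.04 rows 1
[np.float64(-0.5), np.float64(-0.9), np.float64(31.5), 0, 0, np.float64(-0.0)]
```

View pics/w11.png

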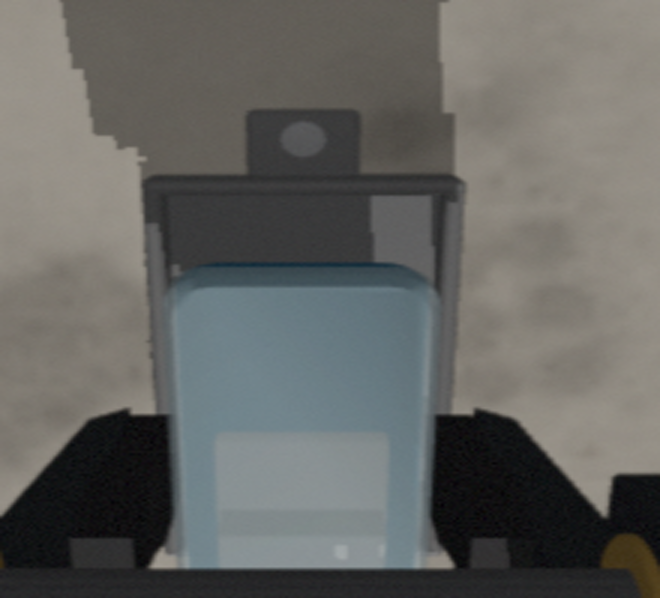

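```bash
python3 - <<'E'
from bench import r
from h import *
c=r.camera("wrist"); s=r.read_state(); Rt=R.from_quat(s["tool_rot"])
for p,z in(((270,175),.06),((320,137),.013),((276,180),.06),((366,180),.06),((269,140),.013),((374,140),.013),((273,230),.013),((372,230),.013)): print(p,Rt.inv().apply(onz(c,p,z)-s["ee_pos"]).round(4))
E
```

```text
(270, 175) [-0.0227 -0.0441  0.0126]
(320, 137) [-0.0012 -0.0544  0.0597]
(276, 180) [-0.0202 -0.0418  0.0126]
(366, 180) [ 0.0188 -0.0419  0.0127]
(269, 140) [-0.0297 -0.0527  0.0596]
(374, 140) [ 0.029  -0.0528  0.0598]
(273, 230) [-0.0298  0.0018  0.0596]
(372, 230) [0.0305 0.0018 0.0598]
```

Box and holder centres agree within about 1 mm. I'll lower and release.

Request:
step_arm --targets '[0, 0, 20, 0, 0, 0, -1, 0, 0, 10, 0, 0, 0, -1, 0, 0, 2.5, 0, 0, 0, -1, 0, 0, 0, 0, 0, 0, -1]'

```text
time_s: 17.75
ee_pos: [0.6402, 0.0591, 0.0384]
tool_rot: [1.0, -0.018, 0.0, 0.0]
ft_force: [-0.2, -0.4, 0.0]
grip_width: 0.455
```

Request:
step_arm --targets '[0, 0, 0, 0, 0, 0, 0.8, 0, 0, 0, 0, 0, 0, 0.8, 0, 0, 0, 0, 0, 0, 0.8, 0, 0, 0, 0, 0, 0, 0.8, 0, 0, -20, 0, 0, 0, 1]'

```text
time_s: 18.25
ee_pos: [0.638, 0.0593, 0.0555]
tool_rot: [1.0, -0.018, -0.003, -0.0]
ft_force: [-0.1, -0.3, 0.2]
grip_width: 0.89
```

Request:
step_arm --targets '[0, 0, -40, 0, 0, 0, 1, 0, 0, -45, 0, 0, 0, 1, 0, 20, -45, 0, 0, 0, 1, 0, 20, -45, 0, 0, 0, 1, 0, 0, 0, 0, 0, 0, 1]'

```text
time_s: 18.75
ee_pos: [0.6426, 0.0166, 0.2416]
tool_rot: [1.0, -0.019, 0.007, 0.001]
ft_force: [1.3, -0.1, 1.3]
grip_width: 0.999
```

```bash
python3 - <<'E'
from bench import r
from h import *
plan(r,(.37,-.29,.23),0)
c=r.camera("wrist"); cv2.imwrite("pics/w12.png",c["color"])
E
```

```text
t 18.75 at [0.6426 0.0166 0.2416] ang -2.21 zax [ 0.0136 -0.0029 -0.9999] w 0.999 F [ 1.3 -0.1  1.3]
turn about tool z total -2.21 rows 9
[np.float64(-28.9), np.float64(35.2), np.float64(1.3), 0, 0, np.float64(-0.2)]
[np.float64(-29.1), np.float64(35.1), np.float64(1.3), 0, 0, np.float64(-0.2)]
[np.float64(-29.2), np.float64(35.0), np.float64(1.3), 0, 0, np.float64(-0.2)]
[np.float64(-29.4), np.float64(34.8), np.float64(1.3), 0, 0, np.float64(-0.2)]
[np.float64(-29.5), np.float64(34.7), np.float64(1.3), 0, 0, np.float64(-0.2)]
[np.float64(-29.7), np.float64(34.6), np.float64(1.3), 0, 0, np.float64(-0.2)]
[np.float64(-29.8), np.float64(34.5), np.float64(1.3), 0, 0, np.float64(-0.2)]
[np.float64(-30.0), np.float64(34.3), np.float64(1.3), 0, 0, np.float64(-0.2)]
[np.float64(-30.1), np.float64(34.2), np.float64(1.3), 0, 0, np.float64(-0.2)]
```

View pics/w12.png

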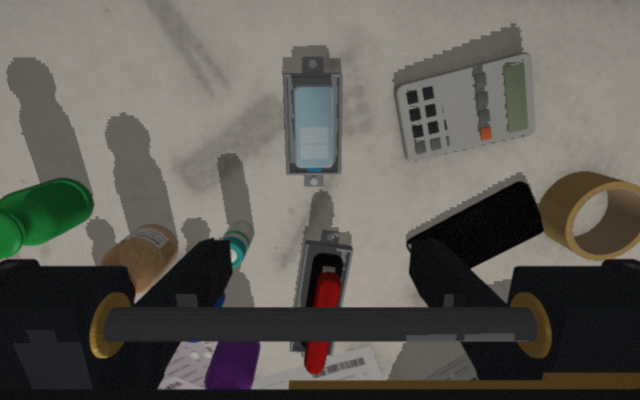

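The cutter sits in its tray at (314,125). On to the stamp.

Request:
step_arm --targets '[-29, 35, 0, 0, 0, -0.2, 1, -29, 35, 0, 0, 0, -0.2, 1, -29, 35, 0, 0, 0, -0.2, 1, -29.5, 35, 0, 0, 0, -0.2, 1, -29.5, 34.7, 0, 0, 0, -0.2, 1]'

```text
time_s: 19.3
ee_pos: [0.4855, -0.1512, 0.2312]
tool_rot: [1.0, -0.009, -0.001, -0.001]
ft_force: [-1.0, -0.9, 0.5]
grip_width: 0.998
```

Request:
step_arm --targets '[-29.7, 34.6, 0, 0, 0, -0.2, 1, -30, 34.5, 0, 0, 0, -0.2, 1, -30, 34, 0, 0, 0, -0.2, 1, -30, 34, 0, 0, 0, -0.2, 1, 0, 0, 0, 0, 0, 0, 1]'

```text
time_s: 19.8
ee_pos: [0.3627, -0.289, 0.2316]
tool_rot: [1.0, -0.006, -0.001, -0.0]
ft_force: [0.8, -0.2, 0.0]
grip_width: 1.001
```

Request:
step_arm --targets '[0, 0, 0, 0, 0, 0, 1]'

```text
time_s: 19.9
ee_pos: [0.3652, -0.2862, 0.2317]
tool_rot: [1.0, -0.004, -0.0, -0.001]
ft_force: [0.9, -0.0, 0.2]
grip_width: 1.001
```

```bash
python3 - <<'E'
from bench import r
from h import *
plan(r,(.372,-.26,.045),0)
c=r.camera("wrist"); cv2.imwrite("pics/w13.png",c["color"])
for d in r.spot_point("ink_stamp",c)[:2]: print(d,onz(c,d["pixel"]))
print(r.recognise("ink_stamp",c)[:2])
E
```

```text
t 19.9 at [ 0.3652 -0.2862  0.2317] ang -0.47 zax [-0.001   0.0022 -1.    ] w 1.001 F [ 0.9 -0.   0.2]
turn about tool z total -0.47 rows 4
[np.float64(1.7), np.float64(-6.6), np.float64(46.7), 0, 0, np.float64(-0.1)]
[np.float64(1.7), np.float64(-6.6), np.float64(46.7), 0, 0, np.float64(-0.1)]
[np.float64(1.7), np.float64(-6.6), np.float64(46.7), 0, 0, np.float64(-0.1)]
[np.float64(1.7), np.float64(-6.6), np.float64(46.7), 0, 0, np.float64(-0.1)]
{'pixel': [330.8, 137.0], 'p': 0.73} [ 0.37644728 -0.2533702   0.        ]
[{'box': [314.3, 119.7, 347.7, 156.5], 'p': 0.97}]
```

View pics/w13.png

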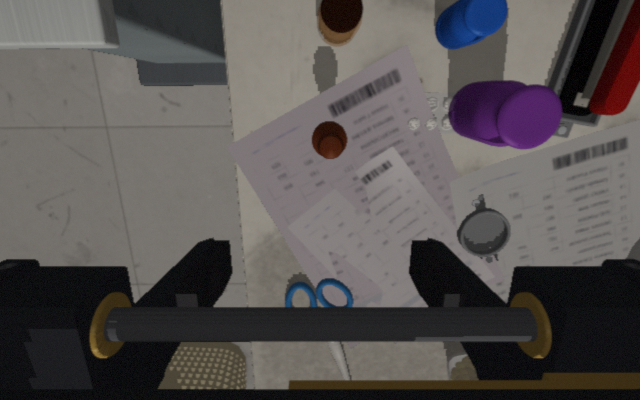

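```bash
python3 - <<'E'
from bench import r
from h import *
c=r.camera("wrist"); print(onz(c,(330.5,138.5),.008),onz(c,(330,147),.06))
for d in r.spot_point("stamp_holder",c)[:1]: print(d,onz(c,d["pixel"]),onz(c,(484.5,229),.009))
cv2.imwrite("pics/z13.png",cv2.resize(c["color"][100:270,300:520],None,fx=3.5,fy=3.5,interpolation=cv2.INTER_CUBIC))
plan(r,(.3765,-.254,.046),0)
E
```

```text
[ 0.37724295 -0.2530323   0.008     ] [ 0.37522754 -0.25399028  0.06      ]
{'pixel': [476.3, 231.5], 'p': 0.68} [ 0.55034916 -0.36363     0.        ] [ 0.55472357 -0.35663485  0.009     ]
t 20.15 at [ 0.3667 -0.2852  0.2326] ang -0.18 zax [-3.e-04  7.e-04 -1.e+00] w 1.002 F [-0.2 -0.9  0.3]
turn about tool z total -0.18 rows 4
[np.float64(2.4), np.float64(-7.8), np.float64(46.6), 0, 0, np.float64(-0.0)]
[np.float64(2.4), np.float64(-7.8), np.float64(46.6), 0, 0, np.float64(-0.0)]
[np.float64(2.4), np.float64(-7.8), np.float64(46.6), 0, 0, np.float64(-0.0)]
[np.float64(2.4), np.float64(-7.8), np.float64(46.6), 0, 0, np.float64(-0.0)]
```

View pics/z13.png

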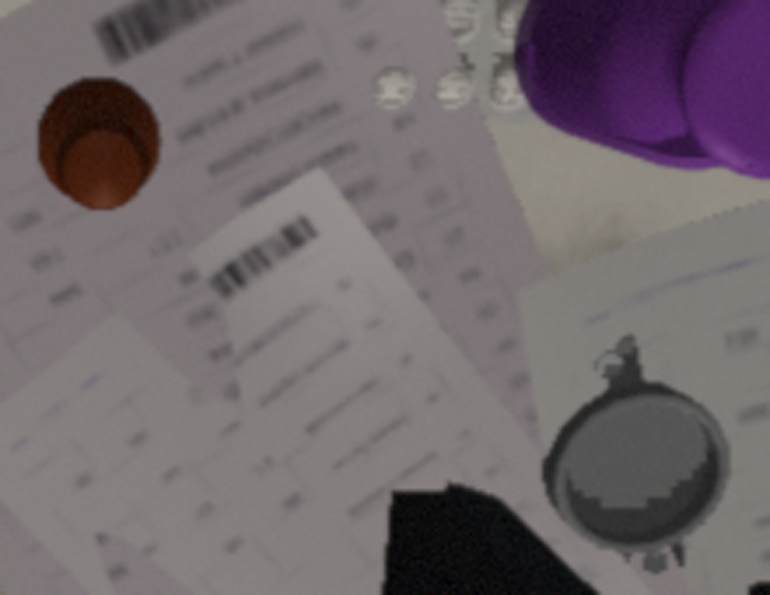

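The stamp's base circle centres at about (328,139) and its holder rim at (482,233). I'll descend onto the stamp.

Request:
step_arm --targets '[5, -16, 40, 0, 0, 0, 1, 4.5, -15.5, 45, 0, 0, 0, 1, 0, 0, 45, 0, 0, 0, 1, 0, 0, 40, 0, 0, 0, 1, 0, 0, 16, 0, 0, 0, 1]'

```text
time_s: 20.65
ee_pos: [0.3745, -0.2518, 0.0433]
tool_rot: [1.0, -0.002, -0.002, -0.002]
ft_force: [-0.1, -0.3, -0.0]
grip_width: 1.001
```

Request:
step_arm --targets '[0, 0, 0, 0, 0, 0, 1, 0, 0, 0, 0, 0, 0, 1]'

```text
time_s: 20.85
ee_pos: [0.3762, -0.2546, 0.0472]
tool_rot: [1.0, -0.002, -0.0, -0.0]
ft_force: [-0.3, -1.1, 1.2]
grip_width: 0.996
```

```bash
python3 - <<'E'
from bench import r
from h import *
plan(r,(.376,-.2535,.045),0)
c=r.camera("side"); s=c["color"]
q=proj(c,[r.read_state()["ee_pos"]]); print(q); x,y=q[0].astype(int); cv2.imwrite("pics/s14.png",cv2.resize(s[y-80:y+50,x-80:x+80],None,fx=4,fy=4,interpolation=cv2.INTER_CUBIC))
E
```

```text
t 20.85 at [ 0.3762 -0.2546  0.0472] ang -0.23 zax [-1.e-04  2.e-04 -1.e+00] w 0.996 F [-0.3 -1.1  1.2]
turn about tool z total -0.23 rows 1
[np.float64(-0.2), np.float64(-1.1), np.float64(2.2), 0, 0, np.float64(-0.2)]
[[272.56731521 269.24981983]]
```

View pics/s14.png

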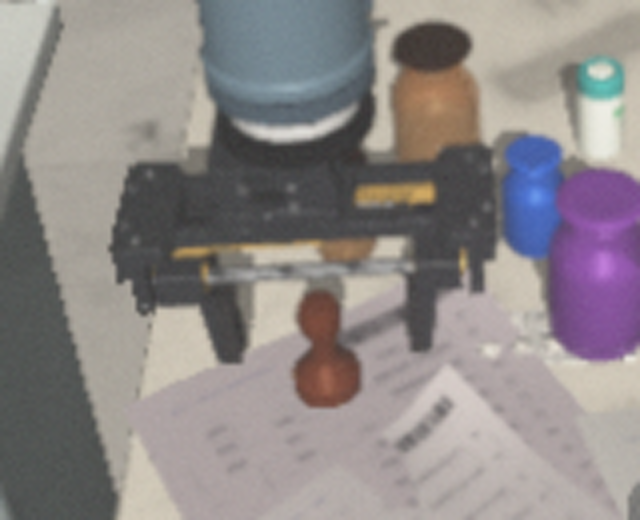

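The stamp stands midway between the fingers. I'll close long enough this time.

Request:
step_arm --targets '[0, -0.5, 2, 0, 0, 0, -1, 0, 0, 0, 0, 0, 0, -1, 0, 0, 0, 0, 0, 0, -1, 0, 0, 0, 0, 0, 0, -1, 0, 0, 0, 0, 0, 0, -1]'

```text
time_s: 21.4
ee_pos: [0.3756, -0.2547, 0.0451]
tool_rot: [1.0, -0.003, 0.0, 0.0]
ft_force: [-0.9, -0.0, 0.1]
grip_width: 0.572
```

Request:
step_arm --targets '[0, 0, 0, 0, 0, 0, -1, 0, 0, 0, 0, 0, 0, -1, 0, 0, 0, 0, 0, 0, -1, 0, 0, 0, 0, 0, 0, -1, 0, 0, 0, 0, 0, 0, -1]'

```text
time_s: 21.9
ee_pos: [0.3755, -0.2545, 0.0449]
tool_rot: [1.0, -0.003, -0.0, -0.0]
ft_force: [0.9, -0.2, -0.1]
grip_width: 0.34
```

Request:
step_arm --targets '[0, 0, 0, 0, 0, 0, -1, 0, 0, 0, 0, 0, 0, -1, 0, 0, 0, 0, 0, 0, -1]'

```text
time_s: 22.2
ee_pos: [0.3756, -0.2545, 0.0449]
tool_rot: [1.0, -0.003, -0.0, -0.0]
ft_force: [-0.4, -0.2, -0.7]
grip_width: 0.346
```

Request:
step_arm --targets '[0, 0, -8, 0, 0, 0, -1, 0, 0, -12, 0, 0, 0, -1, 0, 0, -20, 0, 0, 0, -1, 0, 0, -10, 0, 0, 0, -1, 0, 0, 0, 0, 0, 0, -1]'

```text
time_s: 22.7
ee_pos: [0.3766, -0.2557, 0.097]
tool_rot: [1.0, -0.003, 0.001, 0.002]
ft_force: [0.2, -0.0, -0.5]
grip_width: 0.348
```

```bash
python3 - <<'E'
from bench import r
from h import *
plan(r,(.376,-.2535,.045),0)
c=r.camera("side"); s=c["color"]
q=proj(c,[r.read_state()["ee_pos"]]); print(q); x,y=q[0].astype(int); cv2.imwrite("pics/s15.png",cv2.resize(s[y-60:y+70,x-80:x+80],None,fx=4,fy=4,interpolation=cv2.INTER_CUBIC))
E
```

```text
t 22.7 at [ 0.3766 -0.2557  0.097 ] ang -0.31 zax [ 0.0029 -0.0033 -1.    ] w 0.348 F [ 0.2 -0.  -0.5]
turn about tool z total -0.31 rows 2
[np.float64(-0.3), np.float64(-1.1), np.float64(26.0), 0, 0, np.float64(-0.2)]
[np.float64(-0.3), np.float64(-1.1), np.float64(26.0), 0, 0, np.float64(-0.2)]
[[270.14308741 252.52506361]]
```

View pics/s15.png

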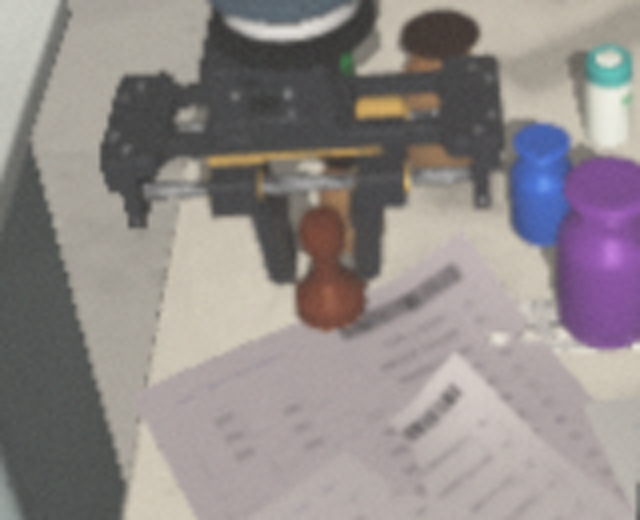

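The stamp is lifted upright. I'll carry it toward the stamp holder.

```bash
python3 - <<'E'
from bench import r
from h import *
plan(r,(.50,-.39,.18),0)
E
```

```text
t 22.75 at [ 0.3761 -0.2551  0.096 ] ang -0.31 zax [ 0.0018 -0.002  -1.    ] w 0.345 F [ 0.4  0.4 -1. ]
turn about tool z total -0.31 rows 5
[np.float64(24.9), np.float64(26.8), np.float64(-16.8), 0, 0, np.float64(-0.1)]
[np.float64(24.9), np.float64(26.9), np.float64(-16.8), 0, 0, np.float64(-0.1)]
[np.float64(24.9), np.float64(26.9), np.float64(-16.8), 0, 0, np.float64(-0.1)]
[np.float64(24.8), np.float64(26.9), np.float64(-16.8), 0, 0, np.float64(-0.1)]
[np.float64(24.8), np.float64(27.0), np.float64(-16.8), 0, 0, np.float64(-0.1)]
```

Request:
step_arm --targets '[10, 10, -15, 0, 0, 0, -1, 20, 20, -20, 0, 0, 0, -1, 25, 25, -20, 0, 0, 0, -1, 25, 30, -20, 0, 0, 0, -1, 25, 28, -10, 0, 0, 0, -1]'

```text
time_s: 23.25
ee_pos: [0.4812, -0.3695, 0.181]
tool_rot: [1.0, -0.003, 0.0, 0.001]
ft_force: [0.6, 0.0, -0.4]
grip_width: 0.349
```

Request:
step_arm --targets '[12, 14, 0, 0, 0, 0, -1, 7, 7, 0, 0, 0, 0, -1, 0, 0, 0, 0, 0, 0, -1, 0, 0, 0, 0, 0, 0, -1]'

```text
time_s: 23.65
ee_pos: [0.4979, -0.388, 0.1785]
tool_rot: [1.0, -0.003, -0.001, -0.001]
ft_force: [-0.2, 0.3, -1.4]
grip_width: 0.339
```

```bash
python3 - <<'E'
from bench import r
from h import *
plan(r,(.553,-.36,.12),0)
c=r.camera("wrist"); cv2.imwrite("pics/w16.png",c["color"])
for d in r.spot_point("stamp_holder",c)[:2]: print(d,onz(c,d["pixel"]))
E
```

```text
t 23.65 at [ 0.4979 -0.388   0.1785] ang -0.3 zax [-0.002   0.0022 -1.    ] w 0.339 F [-0.2  0.3 -1.4]
turn about tool z total -0.3 rows 2
[np.float64(27.5), np.float64(-14.1), np.float64(29.3), 0, 0, np.float64(-0.2)]
[np.float64(27.5), np.float64(-14.1), np.float64(29.3), 0, 0, np.float64(-0.2)]
{'pixel': [380.3, 153.3], 'p': 0.96} [ 0.55353302 -0.36378436  0.        ]
```

View pics/w16.png

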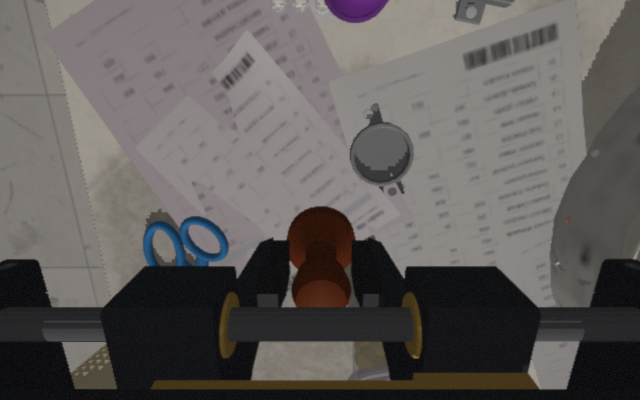

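```bash
python3 - <<'E'
from bench import r
from h import *
c=r.camera("wrist"); s=r.read_state(); Rt=R.from_quat(s["tool_rot"]); T=s["ee_pos"]
for p in((381.5,153),(350,153),(413,153),(381.5,121),(381.5,185)): print(onz(c,p,.012).round(4))
z=T[2]-.04
for p in((321.5,207),(288,238),(355,238)): print(Rt.inv().apply(onz(c,p,z)-T).round(4))
print(T)
H=onz(c,(381.5,153),.012)
plan(r,(H[0],H[1],.09),0)
E
```

```text
[ 0.5528 -0.3617  0.012 ]
[ 0.5245 -0.3616  0.012 ]
[ 0.581  -0.3618  0.012 ]
[ 0.5513 -0.3336  0.012 ]
[ 0.5543 -0.3915  0.012 ]
[ 0.0002 -0.0197  0.04  ]
[-0.0182 -0.0017  0.04  ]
[ 0.0186 -0.0017  0.04  ]
[ 0.49821989 -0.38821025  0.17951777]
t 23.8 at [ 0.4982 -0.3882  0.1795] ang -0.3 zax [-8.e-04  1.e-03 -1.e+00] w 0.346 F [-0.2 -0.9  0.1]
turn about tool z total -0.3 rows 3
[np.float64(18.1), np.float64(-8.9), np.float64(29.8), 0, 0, np.float64(-0.1)]
[np.float64(18.2), np.float64(-8.9), np.float64(29.8), 0, 0, np.float64(-0.1)]
[np.float64(18.2), np.float64(-8.9), np.float64(29.8), 0, 0, np.float64(-0.1)]
```

Request:
step_arm --targets '[20, -9, 15, 0, 0, 0, -1, 20, -9, 25, 0, 0, 0, -1, 14.5, -8.5, 25, 0, 0, 0, -1, 0, 0, 24, 0, 0, 0, -1, 0, 0, 0, 0, 0, 0, -1]'

```text
time_s: 24.3
ee_pos: [0.5514, -0.3602, 0.0869]
tool_rot: [1.0, -0.002, -0.003, -0.003]
ft_force: [-0.8, 0.3, -1.2]
grip_width: 0.345
```

Request:
step_arm --targets '[0, 0, 0, 0, 0, 0, -1]'

```text
time_s: 24.4
ee_pos: [0.5531, -0.3626, 0.091]
tool_rot: [1.0, -0.003, -0.0, -0.0]
ft_force: [-0.1, -0.3, -0.3]
grip_width: 0.34
```

```bash
python3 - <<'E'
from bench import r
from h import *
plan(r,(.5528,-.362,.051),0)
c=r.camera("wrist"); cv2.imwrite("pics/w17.png",c["color"][80:330,200:450])
c=r.camera("side"); s=c["color"]
q=proj(c,[r.read_state()["ee_pos"]]); x,y=q[0].astype(int); cv2.imwrite("pics/s17.png",cv2.resize(s[y-60:y+70,x-80:x+80],None,fx=4,fy=4,interpolation=cv2.INTER_CUBIC))
E
```

```text
t 24.4 at [ 0.5531 -0.3626  0.091 ] ang -0.31 zax [-8.e-04  6.e-04 -1.e+00] w 0.34 F [-0.1 -0.3 -0.3]
turn about tool z total -0.31 rows 1
[np.float64(-0.3), np.float64(-0.6), np.float64(40.0), 0, 0, np.float64(-0.3)]
```

View pics/w17.png

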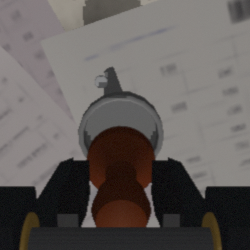

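View pics/s17.png

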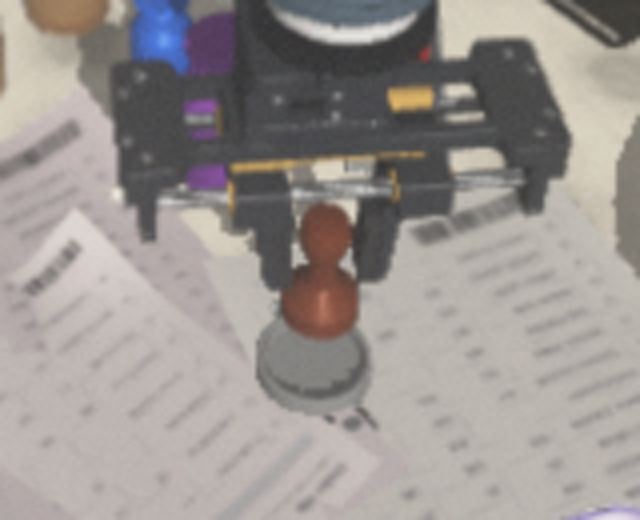

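The stamp is upright and above the cup in both views. I'll lower 39 mm and release.

Request:
step_arm --targets '[0, -0.5, 20, 0, 0, 0, -1, 0, 0, 15, 0, 0, 0, -1, 0, 0, 4, 0, 0, 0, -1, 0, 0, 0, 0, 0, 0, -1, 0, 0, 0, 0, 0, 0, -1]'

```text
time_s: 25.0
ee_pos: [0.5537, -0.3629, 0.0526]
tool_rot: [1.0, -0.003, 0.0, 0.0]
ft_force: [-0.9, -0.2, -0.3]
grip_width: 0.341
```

Request:
step_arm --targets '[0, 0, 0, 0, 0, 0, 0.8, 0, 0, 0, 0, 0, 0, 0.8, 0, 0, 0, 0, 0, 0, 0.8, 0, 0, 0, 0, 0, 0, 0.8, 0, 0, -10, 0, 0, 0, 0.8]'

```text
time_s: 25.5
ee_pos: [0.5526, -0.3617, 0.0609]
tool_rot: [1.0, -0.003, -0.001, -0.001]
ft_force: [0.5, 0.0, -0.6]
grip_width: 0.777
```

Request:
step_arm --targets '[0, 0, -40, 0, 0, 0, 1, 0, 0, -45, 0, 0, 0, 1, 0, 0, -45, 0, 0, 0, 1, 0, 20, -45, 0, 0, 0, 1, 0, 20, 0, 0, 0, 0, 1]'

```text
time_s: 26.0
ee_pos: [0.5563, -0.405, 0.2474]
tool_rot: [1.0, -0.002, 0.005, 0.005]
ft_force: [0.4, 0.4, 1.6]
grip_width: 0.999
```

```bash
python3 - <<'E'
from bench import r
from h import *
plan(r,(.37,-.065,.25),-88)
c=r.camera("wrist"); cv2.imwrite("pics/w18.png",c["color"][80:330,200:450])
c=r.camera("side"); s=c["color"]; cv2.imwrite("pics/s18.png",cv2.resize(s[180:350,220:440],None,fx=3.4,fy=3.4,interpolation=cv2.INTER_CUBIC))
E
```

```text
t 26.0 at [ 0.5563 -0.405   0.2474] ang -0.23 zax [ 0.0103 -0.0106 -0.9999] w 0.999 F [0.4 0.4 1.6]
turn about tool z total 87.77 rows 11
[np.float64(-17.1), np.float64(-30.8), np.float64(-0.2), 0, 0, np.float64(8.0)]
[np.float64(-21.2), np.float64(-28.2), np.float64(-0.2), 0, 0, np.float64(8.0)]
[np.float64(-24.9), np.float64(-25.0), np.float64(-0.2), 0, 0, np.float64(8.0)]
[np.float64(-28.1), np.float64(-21.3), np.float64(-0.2), 0, 0, np.float64(8.0)]
[np.float64(-30.8), np.float64(-17.2), np.float64(-0.2), 0, 0, np.float64(8.0)]
[np.float64(-32.9), np.float64(-12.7), np.float64(-0.2), 0, 0, np.float64(8.0)]
[np.float64(-34.3), np.float64(-8.0), np.float64(-0.2), 0, 0, np.float64(8.0)]
[np.float64(-35.1), np.float64(-3.2), np.float64(-0.2), 0, 0, np.float64(8.0)]
[np.float64(-35.2), np.float64(1.7), np.float64(-0.2), 0, 0, np.float64(8.0)]
[np.float64(-34.6), np.float64(6.6), np.float64(-0.2), 0, 0, np.float64(8.0)]
[np.float64(-33.4), np.float64(11.3), np.float64(-0.2), 0, 0, np.float64(8.0)]
```

View pics/w18.png

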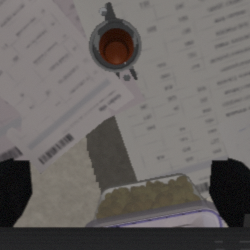

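View pics/s18.png

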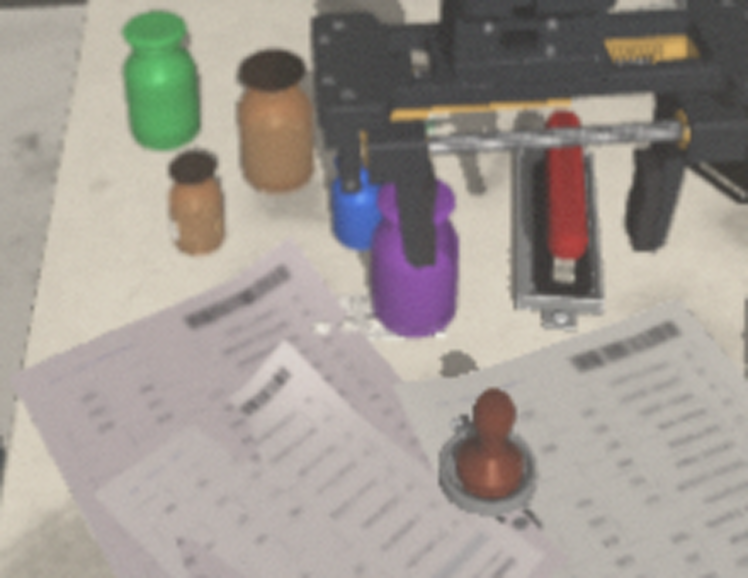

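The stamp stands upright in its cup. Next is the jar, with the jaws turned to close along y, clear of its neighbours.

Request:
step_arm --targets '[-14, -31, 0, 0, 0, 8, 1, -18, -29, 0, 0, 0, 8, 1, -22, -26, 0, 0, 0, 8, 1, -25, -22, 0, 0, 0, 8, 1, -28, -18, 0, 0, 0, 8, 1]'

```text
time_s: 26.6
ee_pos: [0.4828, -0.2459, 0.2357]
tool_rot: [0.938, -0.347, -0.001, -0.001]
ft_force: [0.1, 0.2, -0.7]
grip_width: 0.999
```

Request:
step_arm --targets '[-30, -14, 0, 0, 0, 8, 1, -32, -9, 0, 0, 0, 8, 1, -33, -4, 0, 0, 0, 8, 1, -33, 0, 0, 0, 0, 8, 1, -33, 5, 0, 0, 0, 8, 1]'

```text
time_s: 27.1
ee_pos: [0.4101, -0.097, 0.2359]
tool_rot: [0.762, -0.647, -0.001, 0.0]
ft_force: [0.2, -0.0, -0.1]
grip_width: 1.002
```

Request:
step_arm --targets '[-30, 5, 0, 0, 0, 8, 1, -20, 0, 0, 0, 0, 0, 1, 0, 0, 0, 0, 0, 0, 1, 0, 0, 0, 0, 0, 0, 1]'

```text
time_s: 27.5
ee_pos: [0.4008, -0.0499, 0.2365]
tool_rot: [0.718, -0.696, -0.0, 0.0]
ft_force: [0.4, -0.8, -0.3]
grip_width: 0.999
```

```bash
python3 - <<'E'
from bench import r
from h import *
plan(r,(.41,-.065,.25),-88)
c=r.camera("wrist"); cv2.imwrite("pics/w19.png",c["color"])
for d in r.spot_point("jar",c)[:4]: print(d,onz(c,d["pixel"]))
E
```

```text
t 27.5 at [ 0.4008 -0.0499  0.2365] ang -88.21 zax [-8.e-04  1.e-04 -1.e+00] w 0.999 F [ 0.4 -0.8 -0.3]
turn about tool z total -0.21 rows 1
[np.float64(15.3), np.float64(-8.8), np.float64(-13.5), 0, 0, np.float64(-0.2)]
{'pixel': [403.6, 182.2], 'p': 0.97} [ 0.38354798 -0.14507462  0.        ]
{'pixel': [498.4, 48.2], 'p': 0.84} [ 0.52663512 -0.22600447  0.        ]
{'pixel': [417.3, 75.9], 'p': 0.81} [ 0.49765164 -0.14702901  0.        ]
{'pixel': [288.4, 202.3], 'p': 0.7} [ 0.35516331 -0.01394056  0.        ]
```

View pics/w19.png

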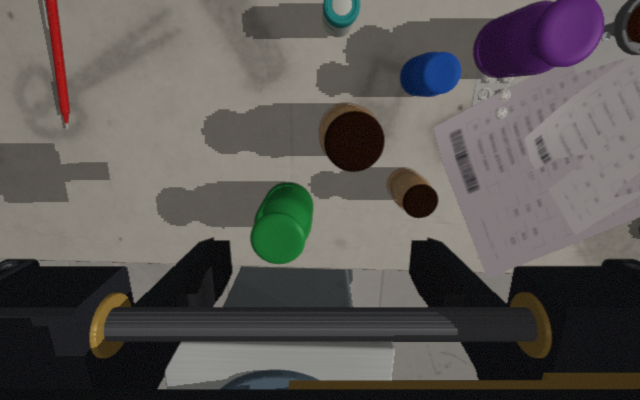

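The big jar's stopper circle centres at (354.5,139.5) in the wrist view. The green jar, small brown jar and blue jar are all clear of a grip along image x, though blue is at (430,75).

```bash
python3 - <<'E'
from bench import r
from h import *
c=r.camera("wrist"); H=onz(c,(354.5,139.5),.1)
for p in((324,139.5),(385,139.5),(354.5,108),(354.5,171)): print(onz(c,p,.1).round(4))
print("jar",H)
s=r.camera("side"); cv2.imwrite("pics/s19.png",cv2.resize(s["color"][180:290,240:360],None,fx=5,fy=5,interpolation=cv2.INTER_CUBIC))
print("pred side px of top, base",proj(s,[[H[0],H[1],.1],[H[0],H[1],0]]))
plan(r,(H[0],H[1],.15),-88)
E
```

```text
[ 0.4427 -0.0521  0.1   ]
[ 0.4441 -0.1005  0.1   ]
[ 0.4676 -0.0748  0.1   ]
[ 0.4178 -0.0779  0.1   ]
jar [ 0.44338681 -0.07631013  0.1       ]
pred side px of top, base [[300.38909059 199.2007499 ]
 [302.28578815 230.77135108]]
t 27.7 at [ 0.4012 -0.0511  0.2367] ang -88.37 zax [-6.e-04  2.e-04 -1.e+00] w 1.003 F [-0.4  0.   0.3]
turn about tool z total -0.37 rows 3
[np.float64(8.8), np.float64(-13.8), np.float64(28.9), 0, 0, np.float64(-0.1)]
[np.float64(8.8), np.float64(-13.8), np.float64(28.9), 0, 0, np.float64(-0.1)]
[np.float64(8.9), np.float64(-13.8), np.float64(28.9), 0, 0, np.float64(-0.1)]
```

View pics/s19.png

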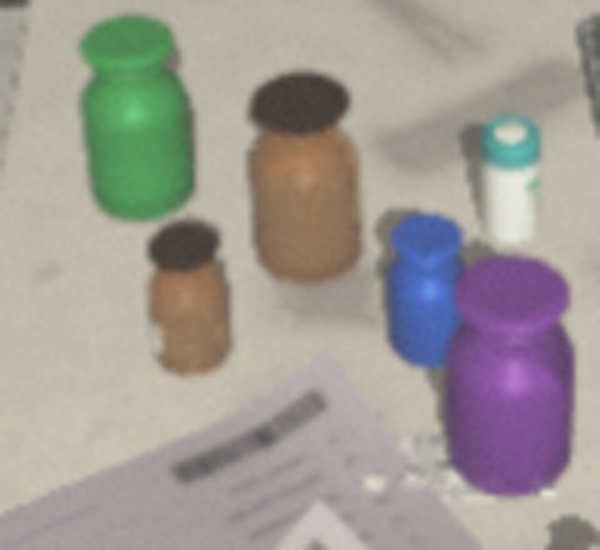

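Request:
step_arm --targets '[13, -21, 20, 0, 0, 0, 1, 13.5, -21, 30, 0, 0, 0, 1, 0, 0, 35, 0, 0, 0, 1, 0, 0, 0, 0, 0, 0, 1, 0, 0, 0, 0, 0, 0, 1]'

```text
time_s: 28.2
ee_pos: [0.4434, -0.0759, 0.1518]
tool_rot: [0.717, -0.697, -0.001, 0.0]
ft_force: [-0.4, 0.1, 0.7]
grip_width: 1.002
```

```bash
python3 - <<'E'
from bench import r
from h import *
plan(r,(.4434,-.0763,.056),-88)
c=r.camera("wrist"); cv2.imwrite("pics/w20.png",c["color"])
E
```

```text
t 28.2 at [ 0.4434 -0.0759  0.1518] ang -88.36 zax [-0.0023  0.0011 -1.    ] w 1.002 F [-0.4  0.1  0.7]
turn about tool z total -0.36 rows 2
[np.float64(0.2), np.float64(0.0), np.float64(47.9), 0, 0, np.float64(-0.2)]
[np.float64(0.2), np.float64(0.0), np.float64(47.9), 0, 0, np.float64(-0.2)]
```

View pics/w20.png

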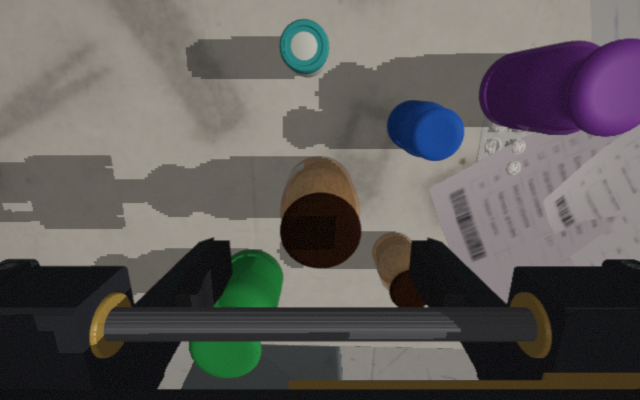

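The stopper is centred between the fingers at (320,230). I'll descend in stages.

Request:
step_arm --targets '[0, 0, 25, 0, 0, 0, 1, 0, 0, 30, 0, 0, 0, 1, 0, 0, 25, 0, 0, 0, 1, 0, 0, 14, 0, 0, 0, 1, 0, 0, 0, 0, 0, 0, 1]'

```text
time_s: 28.75
ee_pos: [0.4439, -0.0757, 0.0581]
tool_rot: [0.717, -0.697, -0.0, 0.0]
ft_force: [-0.3, 0.3, -0.6]
grip_width: 1.0
```

Request:
step_arm --targets '[0, 0, 0, 0, 0, 0, -1, 0, 0, 0, 0, 0, 0, -1, 0, 0, 0, 0, 0, 0, -1, 0, 0, 0, 0, 0, 0, -1, 0, 0, 0, 0, 0, 0, -1]'

```text
time_s: 29.25
ee_pos: [0.4445, -0.0758, 0.0586]
tool_rot: [0.717, -0.697, 0.001, -0.0]
ft_force: [-0.7, 0.8, 5.7]
grip_width: 0.619
```

Request:
step_arm --targets '[0, 0, 0, 0, 0, 0, -1, 0, 0, 0, 0, 0, 0, -1, 0, 0, 0, 0, 0, 0, -1]'

```text
time_s: 29.55
ee_pos: [0.4445, -0.0758, 0.0586]
tool_rot: [0.717, -0.697, 0.0, -0.0]
ft_force: [-0.9, 1.0, 8.0]
grip_width: 0.61
```

Width 0.61 is 53.7 mm, 3 mm less than the body, so the pads may be on the shoulder. I'll regrip about 4 mm lower.

Request:
step_arm --targets '[0, 0, 0, 0, 0, 0, 1, 0, 0, 0, 0, 0, 0, 1, 0, 0, 2, 0, 0, 0, 1, 0, 0, 2, 0, 0, 0, 1, 0, 0, 0, 0, 0, 0, 1]'

```text
time_s: 30.05
ee_pos: [0.4436, -0.0755, 0.0534]
tool_rot: [0.717, -0.697, -0.0, 0.0]
ft_force: [-0.2, -0.4, -0.5]
grip_width: 0.999
```

Request:
step_arm --targets '[0, 0, 1, 0, 0, 0, 1, 0, 0, 0, 0, 0, 0, 1]'

```text
time_s: 30.25
ee_pos: [0.4439, -0.0756, 0.0527]
tool_rot: [0.717, -0.697, -0.0, 0.0]
ft_force: [-0.9, -0.0, 0.2]
grip_width: 0.999
```

Request:
step_arm --targets '[0, 0, 0, 0, 0, 0, -1, 0, 0, 0, 0, 0, 0, -1, 0, 0, 0, 0, 0, 0, -1, 0, 0, 0, 0, 0, 0, -1, 0, 0, 0, 0, 0, 0, -1]'

```text
time_s: 30.75
ee_pos: [0.444, -0.0757, 0.053]
tool_rot: [0.717, -0.697, 0.0, -0.0]
ft_force: [-0.0, 0.9, 0.3]
grip_width: 0.617
```

Request:
step_arm --targets '[0, 0, 0, 0, 0, 0, -1, 0, 0, 0, 0, 0, 0, -1, 0, 0, 0, 0, 0, 0, -1]'

```text
time_s: 31.05
ee_pos: [0.444, -0.0757, 0.0529]
tool_rot: [0.717, -0.697, 0.0, -0.0]
ft_force: [-0.2, 0.4, -0.4]
grip_width: 0.614
```

Request:
step_arm --targets '[0, 0, -10, 0, 0, 0, -1, 0, 0, -20, 0, 0, 0, -1, 0, 0, -40, 0, 0, 0, -1, 0, 0, -40, 0, 0, 0, -1, 0, 0, 0, 0, 0, 0, -1]'

```text
time_s: 31.55
ee_pos: [0.4473, -0.0771, 0.1687]
tool_rot: [0.718, -0.697, 0.005, -0.002]
ft_force: [1.1, -0.5, -2.1]
grip_width: 0.619
```

```bash
python3 - <<'E'
from bench import r
from h import *
plan(r,(.50,.3,.21),-88)
c=r.camera("side"); s=c["color"]
q=proj(c,[r.read_state()["ee_pos"]]); x,y=q[0].astype(int); cv2.imwrite("pics/s21.png",cv2.resize(s[y-60:y+90,x-90:x+90],None,fx=4,fy=4,interpolation=cv2.INTER_CUBIC))
E
```

```text
t 31.55 at [ 0.4473 -0.0771  0.1687] ang -88.3 zax [ 0.0095 -0.0043 -0.9999] w 0.619 F [ 1.1 -0.5 -2.1]
turn about tool z total -0.3 rows 8
[np.float64(-46.9), np.float64(-8.0), np.float64(-5.2), 0, 0, np.float64(-0.0)]
[np.float64(-46.9), np.float64(-8.0), np.float64(-5.2), 0, 0, np.float64(-0.0)]
[np.float64(-46.9), np.float64(-8.0), np.float64(-5.2), 0, 0, np.float64(-0.0)]
[np.float64(-46.9), np.float64(-8.1), np.float64(-5.2), 0, 0, np.float64(-0.0)]
[np.float64(-46.9), np.float64(-8.1), np.float64(-5.2), 0, 0, np.float64(-0.0)]
[np.float64(-46.9), np.float64(-8.1), np.float64(-5.2), 0, 0, np.float64(-0.0)]
[np.float64(-46.9), np.float64(-8.2), np.float64(-5.2), 0, 0, np.float64(-0.0)]
[np.float64(-46.9), np.float64(-8.2), np.float64(-5.2), 0, 0, np.float64(-0.0)]
```

View pics/s21.png

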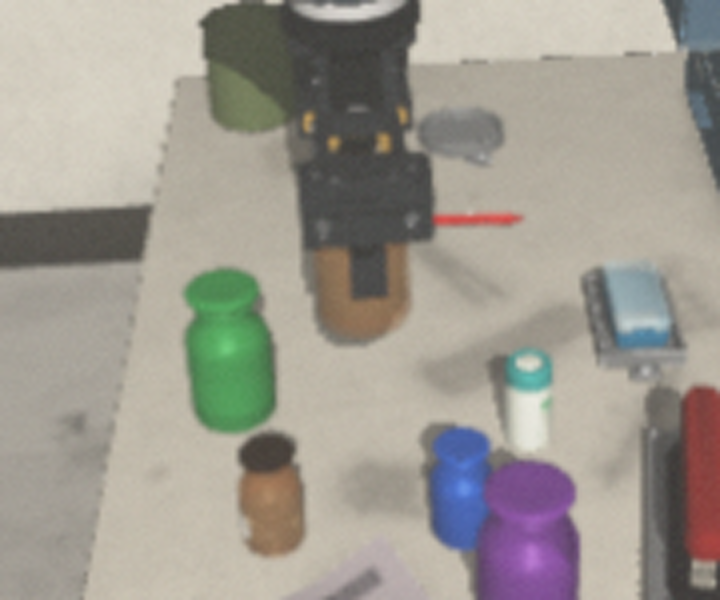

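The jar is held upright (tilt below 0.6 degrees). I'll carry it toward the jar holder.

Request:
step_arm --targets '[-20, 0, -10, 0, 0, 0, -1, -40, -8, -10, 0, 0, 0, -1, -46, -9, -10, 0, 0, 0, -1, -46, -9, 0, 0, 0, 0, -1, -46, -9, 0, 0, 0, 0, -1]'

```text
time_s: 32.1
ee_pos: [0.4723, 0.125, 0.1919]
tool_rot: [0.717, -0.697, -0.001, 0.001]
ft_force: [1.1, -0.3, -1.8]
grip_width: 0.619
```

Request:
step_arm --targets '[-46, -8, 0, 0, 0, 0, -1, -46, -8, 0, 0, 0, 0, -1, -40, -4, 0, 0, 0, 0, -1, -17, 0, 0, 0, 0, 0, -1, 0, 0, 0, 0, 0, 0, -1]'

```text
time_s: 32.6
ee_pos: [0.4871, 0.2747, 0.1909]
tool_rot: [0.719, -0.695, -0.001, 0.001]
ft_force: [-0.8, -0.3, -1.7]
grip_width: 0.61
```

Request:
step_arm --targets '[0, 0, 0, 0, 0, 0, -1, 0, 0, 0, 0, 0, 0, -1]'

```text
time_s: 32.8
ee_pos: [0.4883, 0.2716, 0.192]
tool_rot: [0.717, -0.697, -0.0, 0.001]
ft_force: [-0.5, -0.5, -1.4]
grip_width: 0.618
```

```bash
python3 - <<'E'
from bench import r
from h import *
plan(r,(.54,.362,.15),-88)
c=r.camera("wrist"); cv2.imwrite("pics/w22.png",c["color"])
for d in r.spot_point("jar_holder",c)[:2]: print(d,onz(c,d["pixel"]))
E
```

```text
t 32.8 at [0.4883 0.2716 0.192 ] ang -88.37 zax [-1.6e-03 -9.0e-04 -1.0e+00] w 0.618 F [-0.5 -0.5 -1.4]
turn about tool z total -0.37 rows 3
[np.float64(-29.6), np.float64(-18.1), np.float64(14.0), 0, 0, np.float64(-0.1)]
[np.float64(-29.6), np.float64(-18.1), np.float64(14.0), 0, 0, np.float64(-0.1)]
[np.float64(-29.5), np.float64(-18.2), np.float64(14.0), 0, 0, np.float64(-0.1)]
{'pixel': [221.1, 115.9], 'p': 0.9} [0.54154315 0.36683957 0.        ]
```

View pics/w22.png

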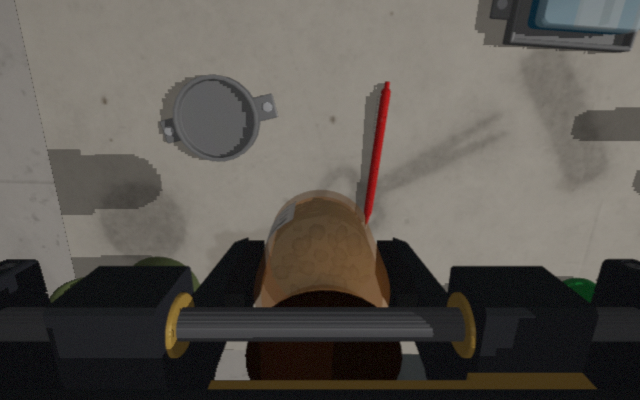

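```bash
python3 - <<'E'
from bench import r
from h import *
c=r.camera("wrist"); s=r.read_state(); Rt=R.from_quat(s["tool_rot"]); T=s["ee_pos"]
for p in((217,118),(173,118),(261,118),(217,75),(217,161)): print(onz(c,p,.012).round(4))
for z in(T[2]-.05,T[2]-.03):
  for p in((321,190),(263,250),(378,250)): print(Rt.inv().apply(onz(c,p,z)-T).round(4))
H=onz(c,(217,118),.012); t=r.camera("top")
print(proj(t,[H]))
im=t["color"]; cv2.imwrite("pics/t22.png",cv2.resize(im[165:225,175:245],None,fx=8,fy=8,interpolation=cv2.INTER_CUBIC))
plan(r,(H[0],H[1],.1),-88.4)
E
```

```text
[0.5411 0.3674 0.012 ]
[0.54   0.4074 0.012 ]
[0.5422 0.3274 0.012 ]
[0.578 0.365 0.012]
[0.5014 0.3699 0.012 ]
[ 0.0001 -0.025   0.05  ]
[-0.0341  0.012   0.05  ]
[0.0338 0.0119 0.05  ]
[-0.     -0.0308  0.03  ]
[-0.0303  0.0019  0.03  ]
[0.0299 0.0019 0.03  ]
[[209.51292822 191.87999785]]
t 33.0 at [0.489  0.2718 0.1929] ang -88.4 zax [ 0.e+00 -1.e-04 -1.e+00] w 0.617 F [ 1.  -0.9 -1.7]
turn about tool z total -0.0 rows 3
[np.float64(-31.4), np.float64(-18.3), np.float64(31.0), 0, 0, np.float64(-0.0)]
[np.float64(-31.4), np.float64(-18.3), np.float64(31.0), 0, 0, np.float64(-0.0)]
[np.float64(-31.4), np.float64(-18.3), np.float64(31.0), 0, 0, np.float64(-0.0)]
```

View pics/t22.png

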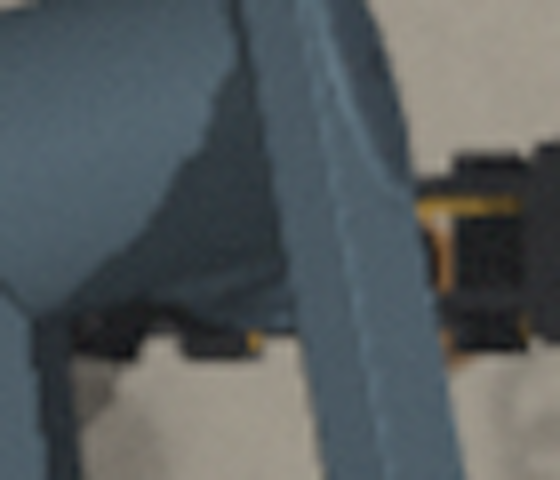

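Request:
step_arm --targets '[-20, -12, 0, 0, 0, 0, -1, -30, -18, 15, 0, 0, 0, -1, -30, -18, 25, 0, 0, 0, -1, -14, -7, 25, 0, 0, 0, -1, 0, 0, 20, 0, 0, 0, -1]'

```text
time_s: 33.5
ee_pos: [0.5416, 0.3695, 0.1065]
tool_rot: [0.718, -0.696, -0.0, -0.0]
ft_force: [-0.8, 0.0, -0.9]
grip_width: 0.616
```

Request:
step_arm --targets '[0, 0, 0, 0, 0, 0, -1, 0, 0, 0, 0, 0, 0, -1]'

```text
time_s: 33.7
ee_pos: [0.5409, 0.3678, 0.1079]
tool_rot: [0.717, -0.697, -0.0, 0.0]
ft_force: [0.0, 0.4, -1.3]
grip_width: 0.615
```

```bash
python3 - <<'E'
from bench import r
from h import *
plan(r,(.541,.367,.06),-88.4)
c=r.camera("wrist"); cv2.imwrite("pics/w23.png",c["color"])
c=r.camera("side"); s=c["color"]
q=proj(c,[r.read_state()["ee_pos"]]); x,y=q[0].astype(int); cv2.imwrite("pics/s23.png",cv2.resize(s[y-60:y+60,x-70:x+70],None,fx=5,fy=5,interpolation=cv2.INTER_CUBIC))
E
```

```text
t 33.7 at [0.5409 0.3678 0.1079] ang -88.35 zax [-9.e-04 -5.e-04 -1.e+00] w 0.615 F [ 0.   0.4 -1.3]
turn about tool z total 0.05 rows 1
[np.float64(0.8), np.float64(-0.1), np.float64(47.9), 0, 0, np.float64(0.0)]
```

View pics/w23.png

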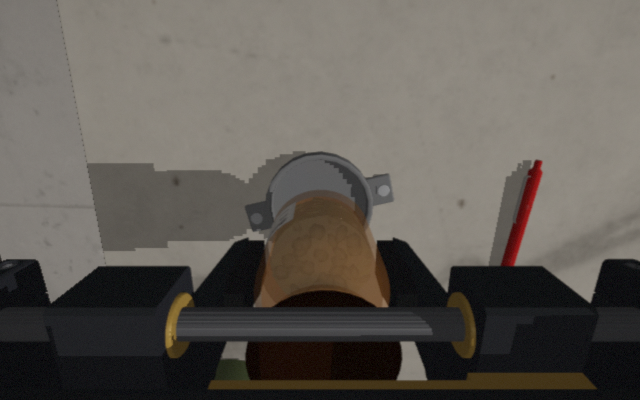

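View pics/s23.png

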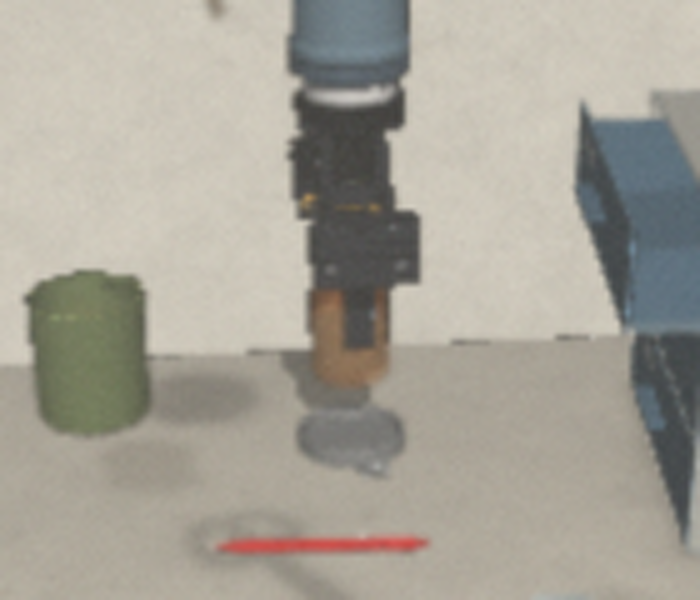

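```bash
python3 - <<'E'
from bench import r
from h import *
c=r.camera("wrist"); s=r.read_state(); Rt=R.from_quat(s["tool_rot"]); T=s["ee_pos"]
im=c["color"]; cv2.imwrite("pics/z23.png",cv2.resize(im[140:260,230:410],None,fx=4,fy=4,interpolation=cv2.INTER_CUBIC))
for p in((320,152),(268,195),(373,195)): print(Rt.inv().apply(onz(c,p,.012)-T).round(4))
E
```

```text
[-0.0006 -0.038   0.098 ]
[-0.0376 -0.0072  0.098 ]
[ 0.0372 -0.0073  0.0979]
```

View pics/z23.png

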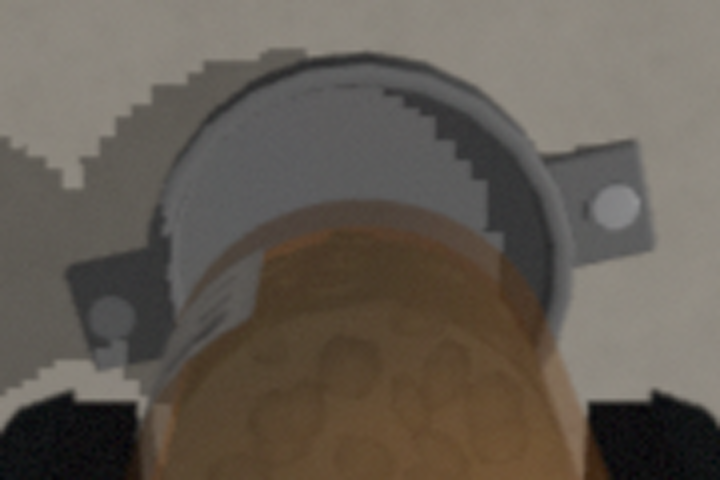

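The cup and jar axes agree within about 1 mm. I'll lower 49 mm and release.

Request:
step_arm --targets '[0, 0, 20, 0, 0, 0, -1, 0, 0, 18, 0, 0, 0, -1, 0, 0, 10, 0, 0, 0, -1, 0, 0, 1, 0, 0, 0, -1, 0, 0, 0, 0, 0, 0, -1]'

```text
time_s: 34.35
ee_pos: [0.5409, 0.3683, 0.0588]
tool_rot: [0.717, -0.697, -0.0, 0.0]
ft_force: [-0.2, 0.5, -2.2]
grip_width: 0.62
```

Request:
step_arm --targets '[0, 0, 0, 0, 0, 0, 1, 0, 0, 0, 0, 0, 0, 1, 0, 0, 0, 0, 0, 0, 1, 0, 0, 0, 0, 0, 0, 1, 0, 0, 0, 0, 0, 0, 1]'

```text
time_s: 34.85
ee_pos: [0.5411, 0.3684, 0.0592]
tool_rot: [0.717, -0.697, 0.0, -0.0]
ft_force: [0.4, -0.2, 0.4]
grip_width: 1.0
```

Request:
step_arm --targets '[0, 0, -15, 0, 0, 0, 1, 0, 0, -40, 0, 0, 0, 1, 0, 0, -45, 0, 0, 0, 1, 0, 0, -45, 0, 0, 0, 1, 0, 0, 0, 0, 0, 0, 1]'

```text
time_s: 35.35
ee_pos: [0.5449, 0.3703, 0.2139]
tool_rot: [0.717, -0.697, 0.003, -0.007]
ft_force: [1.1, 1.2, 0.9]
grip_width: 0.998
```

```bash
python3 - <<'E'
from bench import r
from h import *
plan(r,(.40,.20,.25),-60)
E
```

```text
t 35.35 at [0.5449 0.3703 0.2139] ang -88.3 zax [ 0.0136  0.006  -0.9999] w 0.998 F [1.1 1.2 0.9]
turn about tool z total -28.3 rows 5
[np.float64(33.2), np.float64(30.0), np.float64(-7.2), 0, 0, np.float64(-5.7)]
[np.float64(30.1), np.float64(33.1), np.float64(-7.2), 0, 0, np.float64(-5.7)]
[np.float64(26.7), np.float64(35.9), np.float64(-7.2), 0, 0, np.float64(-5.7)]
[np.float64(23.0), np.float64(38.4), np.float64(-7.2), 0, 0, np.float64(-5.7)]
[np.float64(19.1), np.float64(40.4), np.float64(-7.2), 0, 0, np.float64(-5.7)]
```

Back off for a clear look at everything.

Request:
step_arm --targets '[30, 30, -15, 0, 0, 0, 1, 40, 25, -15, 0, 0, 0, 1, 40, 20, 0, 0, 0, 0, 1, 40, 20, 0, 0, 0, 0, 1, 40, 10, 0, 0, 0, 0, 1]'

```text
time_s: 35.85
ee_pos: [0.4399, 0.1742, 0.2343]
tool_rot: [0.718, -0.696, 0.0, -0.0]
ft_force: [0.4, -0.3, 0.2]
grip_width: 1.0
```

Request:
step_arm --targets '[40, 10, 0, 0, 0, 0, 1, 30, 10, 0, 0, 0, 0, 1, 0, 0, 0, 0, 0, 0, 1, 0, 0, 0, 0, 0, 0, 1]'

```text
time_s: 36.25
ee_pos: [0.4238, 0.1045, 0.2345]
tool_rot: [0.717, -0.697, 0.0, -0.001]
ft_force: [1.0, -0.1, 0.3]
grip_width: 1.003
```

```bash
python3 - <<'E'
from bench import r
from h import *
plan(r,(.40,.20,.25),-60)
c=r.camera("top"); cv2.imwrite("pics/t24.png",cv2.resize(c["color"][140:265,165:445],None,fx=2.85,fy=2.85,interpolation=cv2.INTER_CUBIC))
c=r.camera("side"); cv2.imwrite("pics/s24.png",cv2.resize(c["color"][110:350,225:445],None,fx=2.5,fy=2.5,interpolation=cv2.INTER_CUBIC))
E
```

```text
t 36.25 at [0.4238 0.1045 0.2345] ang -88.43 zax [ 1.3e-03  4.0e-04 -1.0e+00] w 1.003 F [ 1.  -0.1  0.3]
turn about tool z total -28.43 rows 4
[np.float64(-24.0), np.float64(5.3), np.float64(-3.9), 0, 0, np.float64(-7.1)]
[np.float64(-24.5), np.float64(2.3), np.float64(-3.9), 0, 0, np.float64(-7.1)]
[np.float64(-24.6), np.float64(-0.8), np.float64(-3.9), 0, 0, np.float64(-7.1)]
[np.float64(-24.3), np.float64(-3.8), np.float64(-3.9), 0, 0, np.float64(-7.1)]
```

View pics/t24.png

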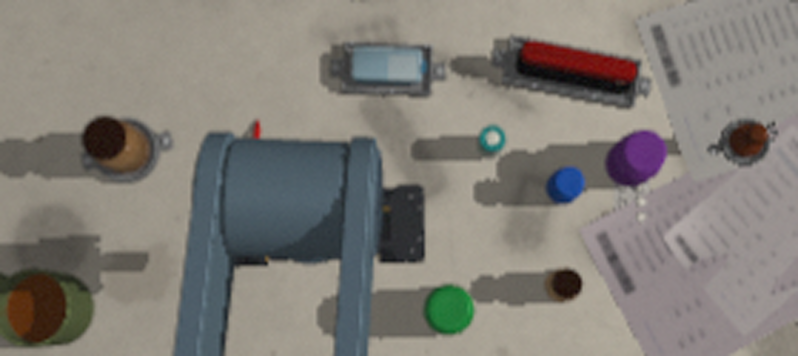

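View pics/s24.png

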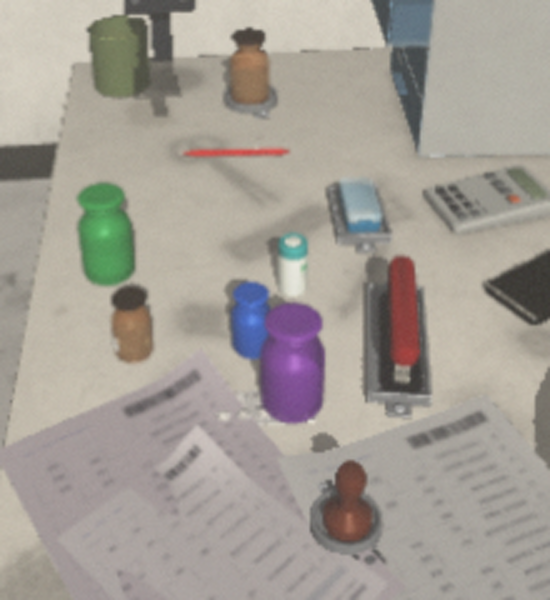

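All four things are in their holders, and the vial and look-alikes have not moved. The stapler's red arm looks off-centre, so I'll overlay its model to check that it sits flat.

```bash
python3 - <<'E'
from bench import r
from h import *
out=[]
for n,(y0,y1,x0,x1) in(("top",(140,185,325,405)),("side",(195,285,350,420))):
    c=r.camera(n); im=c["color"][y0:y1,x0:x1]; f=9 if n=="top" else 6
    im=cv2.resize(im,None,fx=f,fy=f,interpolation=cv2.INTER_CUBIC)
    def draw(cx,cy,a,L,W,z,col):
        a=np.radians(a);u=np.array([np.cos(a),np.sin(a),0]);w=np.array([-u[1],u[0],0]);o=np.array([cx,cy,z])
        q=proj(c,[o+sx*L/2*u+sy*W/2*w for sx,sy in((1,1),(1,-1),(-1,-1),(-1,1))])
        cv2.polylines(im,[((q-[x0,y0]+.5)*f).astype(np.int32)],True,col,1)
    draw(.638,-.161,80.5,.160,.058,.013,(0,255,255))
    draw(.638,-.161,80.0,.14,.026,.063,(0,255,0))
    draw(.638,-.161,80.0,.14,.038,.007,(255,255,0))
    cv2.imwrite(f"pics/o_{n}.png",im)
E
```

```text
(no output)
```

View pics/o_top.png

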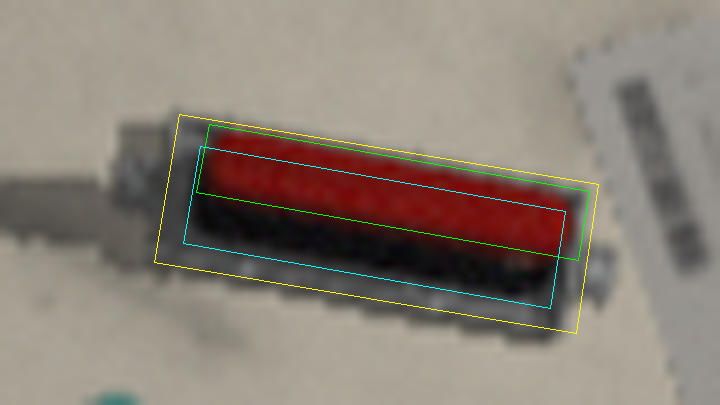

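View pics/o_side.png

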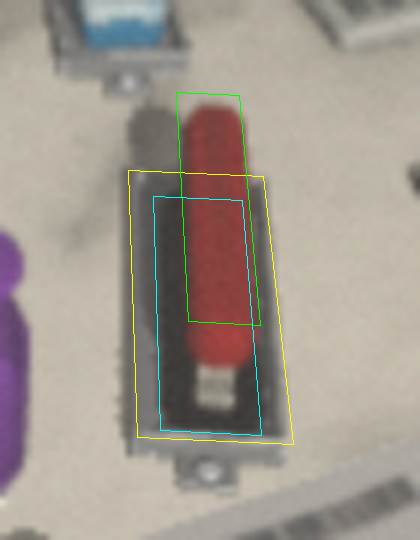

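The overlay fits a stapler standing upright in the recess, but its near end differs a little in the side view. I'll take a wrist look to be sure.

```bash
python3 - <<'E'
from bench import r
from h import *
plan(r,(.62,-.22,.25),-60)
E
```

```text
t 36.45 at [0.4238 0.1057 0.234 ] ang -88.23 zax [ 1.e-04  2.e-04 -1.e+00] w 0.995 F [-0.6 -0.1  0.4]
turn about tool z total -28.23 rows 8
[np.float64(41.5), np.float64(-23.2), np.float64(-2.0), 0, 0, np.float64(-3.5)]
[np.float64(42.8), np.float64(-20.7), np.float64(-2.0), 0, 0, np.float64(-3.5)]
[np.float64(44.0), np.float64(-18.0), np.float64(-2.0), 0, 0, np.float64(-3.5)]
[np.float64(45.0), np.float64(-15.2), np.float64(-2.0), 0, 0, np.float64(-3.5)]
[np.float64(45.9), np.float64(-12.4), np.float64(-2.0), 0, 0, np.float64(-3.5)]
[np.float64(46.5), np.float64(-9.6), np.float64(-2.0), 0, 0, np.float64(-3.5)]
[np.float64(47.0), np.float64(-6.7), np.float64(-2.0), 0, 0, np.float64(-3.5)]
[np.float64(47.4), np.float64(-3.8), np.float64(-2.0), 0, 0, np.float64(-3.5)]
```

Request:
step_arm --targets '[30, -16, -5, 0, 0, 0, 1, 42, -24, 0, 0, 0, 0, 1, 42, -24, 0, 0, 0, 0, 1, 42, -24, 0, 0, 0, 0, 1, 42, -24, 0, 0, 0, 0, 1]'

```text
time_s: 36.95
ee_pos: [0.5427, -0.0905, 0.2386]
tool_rot: [0.718, -0.696, -0.0, -0.0]
ft_force: [0.2, 1.8, 0.1]
grip_width: 0.998
```

Request:
step_arm --targets '[42, -22, 0, 0, 0, 0, 1, 30, -14, 0, 0, 0, 0, 1, 0, 0, 0, 0, 0, 0, 1, 0, 0, 0, 0, 0, 0, 1]'

```text
time_s: 37.35
ee_pos: [0.5797, -0.1601, 0.2379]
tool_rot: [0.717, -0.697, -0.001, 0.0]
ft_force: [0.5, 0.2, -1.0]
grip_width: 0.997
```

```bash
python3 - <<'E'
from bench import r
from h import *
plan(r,(.58,-.16,.24),-88)
c=r.camera("wrist"); im=c["color"]
b=im.copy()
def draw(cx,cy,a,L,W,z,col):
    a=np.radians(a);u=np.array([np.cos(a),np.sin(a),0]);w=np.array([-u[1],u[0],0]);o=np.array([cx,cy,z])
    q=proj(c,[o+sx*L/2*u+sy*W/2*w for sx,sy in((1,1),(1,-1),(-1,-1),(-1,1))]); cv2.polylines(b,[q.astype(np.int32)],True,col,1)
draw(.638,-.161,80.5,.160,.058,.013,(0,255,255)); draw(.638,-.161,80.,.14,.026,.063,(0,255,0))
cv2.imwrite("pics/w25.png",b)
x,y=proj(c,[[.638,-.161,.03]])[0].astype(int)
cv2.imwrite("pics/z25.png",cv2.resize(im[max(0,y-70):y+70,max(0,x-110):x+110],None,fx=3.5,fy=3.5,interpolation=cv2.INTER_CUBIC))
E
```

```text
t 37.35 at [ 0.5797 -0.1601  0.2379] ang -88.31 zax [-0.0015  0.0012 -1.    ] w 0.997 F [ 0.5  0.2 -1. ]
turn about tool z total -0.31 rows 1
[np.float64(-0.1), np.float64(-0.3), np.float64(-2.1), 0, 0, np.float64(-0.3)]
```

View pics/w25.png

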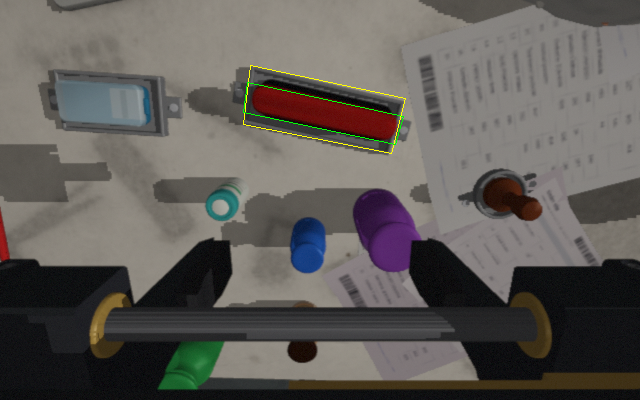

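View pics/z25.png

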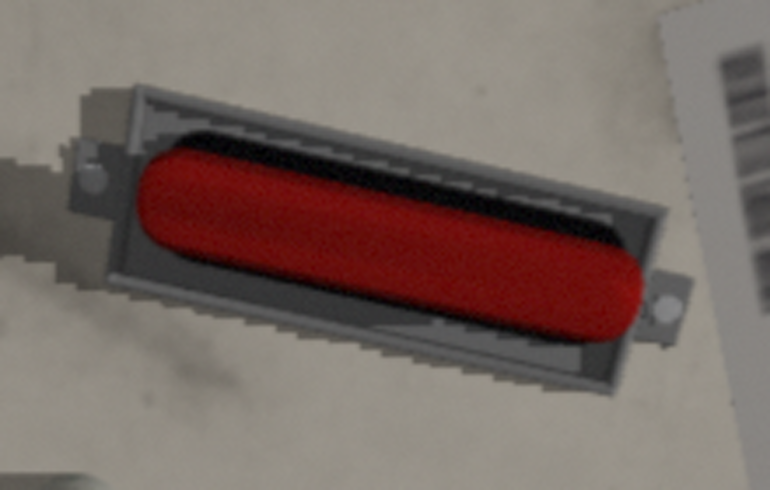

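The base shows floor gaps on every side inside the rim, so the stapler sits flat. The gripper is clear at z = 0.24, so I'm handing in.

```bash
python3 - <<'E'
from bench import r
print(r.sign_off(), r.read_state()["time_s"])
E
```

```text
the job is handed in; nothing more can be done
the job is handed in; nothing more can be done
```

The stapler, pill cutter, stamp and large amber jar are each in their own holder, placed in that order. I handed the job in at about 37.5 s of the 112 s allowed, with the gripper clear of everything.

- **Final checks:** In the last top, side and wrist pictures all four things look upright inside their rims. The stapler shows floor gaps all round in the last wrist view. The vial, the blue, green and purple jars and the small brown jar look unmoved.
- **First stapler grasp missed:** I lifted before the slow fingers had closed. The stapler stayed standing where it was, and the second grasp held.
- **Jar grip regripped:** The jar measured about 54 mm across the pads against the 57 mm given, so I regripped about 5 mm lower. The reading stayed the same, but the jar carried upright.
- **Side view disagreed slightly:** The overlay put the stapler's near end a little off the model, so I took an extra wrist view. It showed the stapler flat in the recess.
- **Top view and jar holder:** The first top view put the jar holder about 2 pixels from where the wrist camera did. I used the wrist value, and a close look before lowering agreed within about 1 mm.

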